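# Change the filters of a bench dust extractor and set its airflow

### The arm

A 7-joint arm with a two-finger parallel gripper is mounted at the origin on the work surface. World frame = base frame: x ahead of the robot, y to its left, z up, the work surface at z = 0. Lengths are in mm, angles in degrees, forces in N, time in s.
With the tool pointing down it reaches from about 400 to 850 mm from the base axis. Payload 4.5 kg.
Tool frame: the origin (TCP) lies at the very end of the fingers, on their centre line; the grasp point (between the pads) lies 19 mm behind it (pinch_z is the distance from the TCP to the grasp point, in mm); z points along the fingers, y is the line along which they close (so a half turn about z gives the same grasp; the last joint's range is limited). The gripper opens to 85 mm and grips with 20 to 120 N. Pads are 22 mm wide; open, the fingers measure 114 mm over their backs; the gripper's body (76 mm by 85 mm) begins 54 mm behind the grasp point. The pads swing forward as they close: fully open they stand 13 mm farther back than shut.
Start: joints at [71.608, 39.483, -11.15, 89.685, 9.013, 51.709, -12.324], TCP at [217.157, -586.086, 231.317] pointing down, gripper open.
Joint ranges: [-172.22, 172.22], [-26.19, 119.32], [-84.43, 86.54], [7.71, 146.69], [-57.33, 237.33], [2.42, 119.75], [-152.13, 152.13]. Speed limits (degrees/s): [147.25, 147.25, 180, 180, 180, 180, 180].

### API

Orientations are given as a 3x3 rotation matrix whose columns are the frame's x, y, z axes.
In Python, from rig import get_state, get_image, camera_model, job_done, pinch_z gives the robot as it stands.
- The arm moves only by the tool servo_tool, never from a script. Its argument "commands" is text: rows parted by semicolons, each of 5 numbers parted by spaces: the shift along the tool's x, y, z in m, then the turn about the tool's z in rad, then the opening in per cent of the stroke, from 0 (shut) to 100 (fully open). In form: tx ty tz roll claw; .... A call has 1 to 20 rows; each row shifts and turns the commanded pose from where the row before left it, along the tool's axes as they then stand; what a row does not reach is not made up. A row lasts 1/12 s, in which the tool goes at most 41.7 mm and 7.16 degrees, less where a joint would pass 70% of its speed; a pose out of reach is approached as far as the arm can. A call is refused whole if a number of a shift passes 0.0417 or a number of a turn 0.125, either way. A call with a gripper value outside its range is refused whole. The fingers move at their own pace and stop on an object; the grip force is fixed at half the most. Time passes only in rows, so rows that do not move let the fingers close. It gives the time, the measured TCP pose, the force, the opening and the grip force at its end, in the units of the state.
- get_state(): the state, without advancing time (a new reading comes with each control period).
- get_image(name): name is "scene" or "top" or "wrist"; returns the picture (480x640x3 uint8, red, green, blue); there is no depth.
- camera_model(name): a dict with "intrinsics" (3x3 intrinsics, pixels), "xyz" and "attitude" of the camera in the world; the wrist camera has in their place "mount" (4x4, takes a point from camera to tool coordinates, whose origin is the TCP and whose axes are the flange's). Camera axes: x right, y down, z forward; pixel columns grow to the right and rows downward; lengths in mm; the calibration is good to about 2 mm. The wrist camera is an equidistant fisheye: a pixel r from the principal point sees the ray r / f radians off the axis. A picture is of the moment at which its call begins: read the wrist's pose just before it. camera_model takes no time and is no camera call.
- job_done(): hands the job in; it is judged then, once.
The state is a dict: "time": time; "q": joint angles; "dq": joint speeds; "joint_efforts": joint torques, N m; "tool_pos": TCP position; "tcp_rot": TCP orientation; "contact_force": force on the tool from outside, world axes, zero at the start; "ft_torque": the same for the moment, N m; "opening": finger opening in mm; "finger_force": force on a finger pad.
Only numpy, scipy, OpenCV 4.12 (cv2) and the standard library are available. Lean on these libraries where they do the work, as an engineer would, in place of code of your own. Each camera call takes 0.05 s, during which the arm holds its last target. There are 200 camera calls.

### The job

Service the dust extractor on the craft bench: switch it off first by turning the airflow dial down to the red mark, then lift the used brown filter off the studs of the drum and lay it flat in the red waste tray, then fit the fresh white filter with the orange grip over all three studs so that it sits flat and fully down on the drum. Once that is on, turn the dial until its white pointer is at the green mark; at any time, slide every white cassette laid out on the bench fully home in the extractor's intake, one to a bay. Leave the pliers, jar, mug and wood offcut where they are.

Things in the scene. Friction and masses are not known exactly. Their poses are not given: they have to be found in the camera images.
- drum: Round grey filter drum, fixed, 150 mm across, 40 mm high, with three steel studs upright on its top: 12 mm diameter, 27 mm tall above the top with tapered tips (5 mm at the end, taper over the last 8 mm), on a circle of 42 mm radius at 0, +120 and -120 degrees from the drum's own +x axis. Its yaw differs from start to start. Origin: centre of its underside.
- drum_seat (a point): Centre of the drum's flat top, 40 mm above the table: where the underside of the fitted filter rests. Axes as the drum's.
- used_filter: Used filter, brown with black grip bar, at first on the drum over the studs: a disc 120 mm across, 18 mm thick, with three through holes of 15.5 mm on a circle of 42 mm radius, at 0, +120 and -120 degrees from its own +x axis; on top in the middle a grip bar 52 mm long (along x), 18 mm wide (along y), rising from 18 to 55 mm above the underside. Origin: centre of the underside, z up.
- fresh_filter: Fresh filter, white with orange grip bar, at first lying on the table: a disc 120 mm across, 18 mm thick, with three through holes of 15.5 mm on a circle of 42 mm radius, at 0, +120 and -120 degrees from its own +x axis; on top in the middle a grip bar 52 mm long (along x), 18 mm wide (along y), rising from 18 to 55 mm above the underside. Origin: centre of the underside, z up.
- waste_tray: Red open tray, fixed, 150 x 150 mm outside, 30 mm high, walls 4 mm (142 mm square inside). Origin: centre of its underside.
- waste_tray_in (a point): Centre of the waste tray's inner floor.
- control_box: Blue control box, fixed, 112 x 112 mm, 36 mm high, with the airflow dial on its top in the middle; around the dial nine scale marks: the first wide and red (off), the sixth wide and green, the others white. Origin: centre of its underside; the first mark lies toward its own -x.
- airflow_grip (a point): On the dial's axis at a good height for gripping, 73 mm above the table. The dial has an upright black grip bar 49 mm long, 14 mm wide, standing from 48 to 80 mm above the table, with a white pointer line on the top of one half.
- airflow (a joint): Angle of the airflow dial, rad, 0 to 4.16, growing clockwise seen from above. At 0 the pointer points along the control box's -x and the bar lies along its x. Marks stand every 0.52 rad; the red one at 0 (end stop), the green one at 2.60. It turns with light friction (0.04 Nm) and stays where it is left.
- intake: Fixed intake, 250 mm wide (y): three parallel channels (bays) with yellow floors, 80 mm apart along y, mouths facing its -x, 80 mm deep to a blue stop block 90 mm high. Aluminium walls between, 40 mm high, rounded at the mouth. Blue lips over the sides of each bay from 25 mm inside the mouth on: slide in along +x, not from above. Origin: middle of the mouth line at table height.
- bay0_home (a point): Where the origin of a cassette lies when fully home in bay 0 (toward the intake -y side): 15 mm inside the mouth, on the bay's floor 12 mm above the table. The bay is 47 mm wide and 22 mm high under its lips (6 mm overhang each side); a cassette fully home touches the stop and sticks out 50 mm. Axes as the intake's.
- bay1_home (a point): Where the origin of a cassette lies when fully home in bay 1 (middle): 15 mm inside the mouth, on the bay's floor 12 mm above the table. The bay is 47 mm wide and 22 mm high under its lips (6 mm overhang each side); a cassette fully home touches the stop and sticks out 50 mm. Axes as the intake's.
- bay2_home (a point): Where the origin of a cassette lies when fully home in bay 2 (toward the intake +y side): 15 mm inside the mouth, on the bay's floor 12 mm above the table. The bay is 47 mm wide and 22 mm high under its lips (6 mm overhang each side); a cassette fully home touches the stop and sticks out 50 mm. Axes as the intake's.
- cassette1: Flat filter cassette, white plastic frame with grey-blue pleats on top, 130 x 44 x 18 mm (x, y, z), 0.12 kg, lying flat with z up; its two ends are alike and either may go in first. Origin: centre of its underside. None at all if it is absent in this start (2 or 3 cassettes are laid out).
- cassette2: Flat filter cassette, white plastic frame with grey-blue pleats on top, 130 x 44 x 18 mm (x, y, z), 0.12 kg, lying flat with z up; its two ends are alike and either may go in first. Origin: centre of its underside. None at all if it is absent in this start (2 or 3 cassettes are laid out).
- cassette3: Flat filter cassette, white plastic frame with grey-blue pleats on top, 130 x 44 x 18 mm (x, y, z), 0.12 kg, lying flat with z up; its two ends are alike and either may go in first. Origin: centre of its underside. None at all if it is absent in this start (2 or 3 cassettes are laid out).
- red_pliers: Bystander: pliers with red handles, 160 mm long, lying on the table; not to be disturbed.
- glass_jar: Bystander: glass jar with green lid, 72 mm wide, 100 mm tall; not to be disturbed.
- mug: Bystander: blue mug, 80 mm wide, 90 mm tall; not to be disturbed.
- wood_offcut: Bystander: plain wood offcut, 120 x 60 x 20 mm; not to be disturbed.
Not all that is in view belongs to the job. Leave any turquoise or yellow look-alike of the used_filter alone.

How it is judged (in metres and radians):
On the way, in this order (a step that is already met when the one before it is completed fails the run):
1. the airflow dial is turned down to the red mark (value of joint airflow below 0.13 rad), for 0.2 s.
2. the used filter lies flat in the waste tray (horizontal distance between used_filter and waste_tray_in below 0.025 m and z of used_filter in the frame of waste_tray_in between -0.006 and 0.006 m and angle between used_filter's own z axis and vertical below 0.1 rad), for 0.2 s.
3. the fresh filter sits fully down over the three studs of the drum (horizontal distance between fresh_filter and drum_seat below 0.005 m and z of fresh_filter in the frame of drum_seat between -0.004 and 0.004 m and angle between fresh_filter's own z axis and vertical below 0.06 rad), for 0.2 s.
4. the airflow dial's pointer is at the green mark (value of joint airflow between 2.47 and 2.73 rad), for 0.3 s.
At the end, for the whole second after the job is handed in: Used filter flat in the tray (within 25 mm of its middle); fresh filter over all three studs, down on the drum (within 5 mm sideways, 4 mm in height); dial at 2.60 +-0.13 rad; every cassette home in its own bay (within 8 mm and 0.1 rad); all at rest (all of step 2 and all of step 3 and all of step 4 and ((distance between cassette1 and bay0_home below 0.008 m and angle between the x axis of cassette1 and the x axis of intake, either way round below 0.1 rad and angle between cassette1's own z axis and vertical below 0.1 rad) or (distance between cassette1 and bay1_home below 0.008 m and angle between the x axis of cassette1 and the x axis of intake, either way round below 0.1 rad and angle between cassette1's own z axis and vertical below 0.1 rad) or (distance between cassette1 and bay2_home below 0.008 m and angle between the x axis of cassette1 and the x axis of intake, either way round below 0.1 rad and angle between cassette1's own z axis and vertical below 0.1 rad)) and ((distance between cassette2 and bay0_home below 0.008 m and angle between the x axis of cassette2 and the x axis of intake, either way round below 0.1 rad and angle between cassette2's own z axis and vertical below 0.1 rad) or (distance between cassette2 and bay1_home below 0.008 m and angle between the x axis of cassette2 and the x axis of intake, either way round below 0.1 rad and angle between cassette2's own z axis and vertical below 0.1 rad) or (distance between cassette2 and bay2_home below 0.008 m and angle between the x axis of cassette2 and the x axis of intake, either way round below 0.1 rad and angle between cassette2's own z axis and vertical below 0.1 rad)) and ((distance between cassette3 and bay0_home below 0.008 m and angle between the x axis of cassette3 and the x axis of intake, either way round below 0.1 rad and angle between cassette3's own z axis and vertical below 0.1 rad) or (distance between cassette3 and bay1_home below 0.008 m and angle between the x axis of cassette3 and the x axis of intake, either way round below 0.1 rad and angle between cassette3's own z axis and vertical below 0.1 rad) or (distance between cassette3 and bay2_home below 0.008 m and angle between the x axis of cassette3 and the x axis of intake, either way round below 0.1 rad and angle between cassette3's own z axis and vertical below 0.1 rad)) and linear speed of each of used_filter, fresh_filter, cassette1, cassette2, cassette3 below 0.02 m/s); the robot touches nothing.
It fails at once if a bystander is moved more than 40 mm (distance of any of red_pliers, glass_jar, mug, wood_offcut from where it was at the start of the episode above 0.04 m).
Of cassette1, cassette2, cassette3 only 2 to 3 are there at a start; the rules pass over those that are not, and their reading is None.
At some moment in a run one of fresh_filter, cassette1, cassette2, cassette3 may be knocked a few centimetres aside while the robot is not near it.
It also fails if it takes over 210 s, if anything falls off the work surface, if the arm or the gripper's body presses on something with over 40 N, if the wrist force passes 120 N, or if a joint passes its speed limit or range.

## Working session

There is one attempt and no reset: what is moved stays moved. The work goes in short steps, Python scripts to look and compute and a tool call to move; the robot and the scene stay as the last step left them, time stands still between calls to the robot, and variables do not carry over. Pictures are saved under pics/ and viewed, at most 14 in all, crops included, and the job is handed in when it is done.

Besides the shell and the picture viewer there is one more tool, called after "Call:" in YAML: its name, and indented under it one key for each argument. servo_tool: Moves the arm, as the interface text tells. Its arguments: {"type":"object","properties":{"commands":{"type":"string"}},"required":["commands"]}

```bash
mkdir -p pics; python3 - <<'E'
from rig import *
import cv2
s=get_state();print({k:s[k] for k in('time','tool_pos','tcp_rot','opening')},pinch_z)
for n in('top','scene','wrist'):
    print(n,camera_model(n))
    if n!='wrist': cv2.imwrite(f'pics/{n}0.png',get_image(n)[:,:,::-1])
E
```

```text
{'time': 0.0, 'tool_pos': array([ 216.85024296, -585.46519224,  230.45818781]), 'tcp_rot': array([[ 9.37703116e-01,  3.47436717e-01, -7.70339424e-04],
       [ 3.47437549e-01, -9.37701545e-01,  1.72113567e-03],
       [-1.24362742e-04, -1.88155912e-03, -9.99998222e-01]]), 'opening': 85.57399749201534} 18.700000000000003
top {'intrinsics': array([[500.24377005,   0.        , 318.69540072],
       [  0.        , 500.24377005, 240.09806961],
       [  0.        ,   0.        ,   1.        ]]), 'xyz': array([ 308.72526887,   60.86681709, 1530.11779578]), 'attitude': array([[ 0.02601059, -0.99263256,  0.11833869],
       [-0.99946765, -0.02815488, -0.01648414],
       [ 0.01969451, -0.11784693, -0.99283646]])}
scene {'intrinsics': array([[524.71010473,   0.        , 320.13961318],
       [  0.        , 524.71010473, 237.72295247],
       [  0.        ,   0.        ,   1.        ]]), 'xyz': array([1455.0690686 ,  -85.89422876,  926.02864684]), 'attitude': array([[ 0.10411018,  0.6543004 , -0.74903408],
       [ 0.99451282, -0.06071645,  0.08519254],
       [ 0.01026283, -0.7537934 , -0.65703134]])}
wrist {'intrinsics': array([[371.64829954,   0.        , 321.61551316],
       [  0.        , 371.64829954, 239.55137617],
       [  0.        ,   0.        ,   1.        ]]), 'mount': array([[ 8.50859584e-04, -9.47070842e-01, -3.21023513e-01,
         8.15632175e+01],
       [ 9.99999496e-01,  9.77058914e-04, -2.32023048e-04,
        -1.17629082e+00],
       [ 5.33401148e-04, -3.21023153e-01,  9.47071196e-01,
        -1.42911554e+02],
       [ 0.00000000e+00,  0.00000000e+00,  0.00000000e+00,
         1.00000000e+00]])}
```

View pics/top0.png

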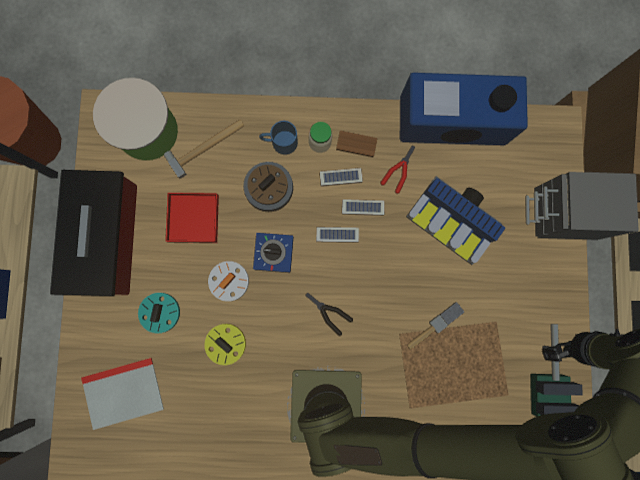

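View pics/scene0.png

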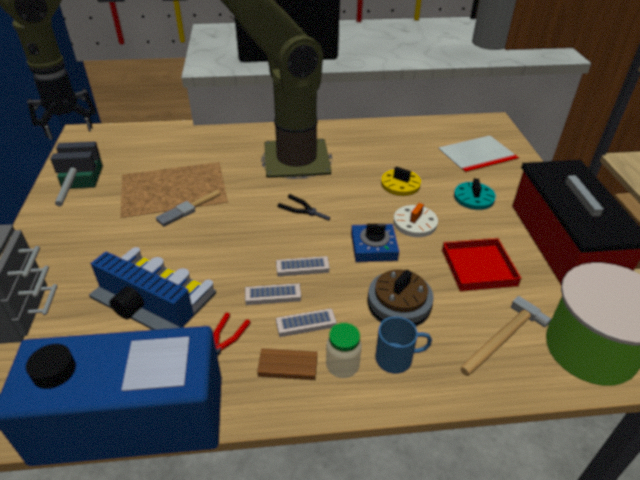

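The top view shows the drum at (268,186), dial box (273,252), fresh filter (228,282), tray (192,218), three cassettes (341,177), (363,207), (338,235), and the intake at (455,220) with its mouths toward lower left. I'll enlarge.

```bash
cat > h.py <<'E'
import numpy as np, cv2
from rig import *
def ray(cam,u,v,st=None):
    m=camera_model(cam);K=m['intrinsics'];x=(u-K[0,2])/K[0,0];y=(v-K[1,2])/K[1,1]
    if cam=='wrist':
        r=np.hypot(x,y);d=np.array([x/r*np.sin(r),y/r*np.sin(r),np.cos(r)]) if r>0 else np.array([0,0,1.])
        st=st or get_state();M=m['mount'];R=st['tcp_rot']
        return st['tool_pos']+R@M[:3,3], R@M[:3,:3]@d
    return m['xyz'],m['attitude']@np.array([x,y,1])
def px(cam,u,v,z,st=None):
    o,d=ray(cam,u,v,st);return (o+d*(z-o[2])/d[2])[:2]
def snap(cam,name,box=None,k=1):
    st=get_state();im=get_image(cam)
    if box: im=im[box[1]:box[3],box[0]:box[2]]
    im=cv2.resize(im,None,fx=k,fy=k,interpolation=cv2.INTER_CUBIC)
    cv2.imwrite(f'pics/{name}.png',im[:,:,::-1]);return st
def togo(x,y,z=None,yaw=None):
    "shift in tool axes (mm) and roll (rad) from measured pose; yaw = world direction of tool y axis (mod 180), deg"
    s=get_state();R=s['tcp_rot'];p=s['tool_pos']
    d=R.T@(np.array([x,y,p[2] if z is None else z])-p)
    cy=np.degrees(np.arctan2(R[1,1],R[0,1]));out=[np.round(d,1)]
    if yaw is not None:
        e=(yaw-cy+90)%180-90; out.append(('roll rad',round(-np.radians(e),3)))  # tool z down: + roll = clockwise from above
    return out,'tooly',round(cy,1),'p',np.round(p,1),'q7',round(s['q'][6],1),'t',s['time']
E
python3 - <<'E'
from h import *
im=cv2.imread('pics/top0.png')[145:315,160:520]
cv2.imwrite('pics/top0c.png',cv2.resize(im,None,fx=2.2,fy=2.2,interpolation=cv2.INTER_CUBIC))
for n,u,v,z in [('drum grip',267,184,95),('dial',273,251,80),('fresh',229,281,55),('tray',192,218,30),('c1',341,177,18),('c2',363,207,18),('c3',338,235,18)]:print(n,px('top',u,v,z).round())
E
```

```text
drum grip [641. 192.]
dial [446. 169.]
fresh [356. 296.]
tray [544. 420.]
c1 [687. -28.]
c2 [595. -98.]
c3 [506. -23.]
```

View pics/top0c.png

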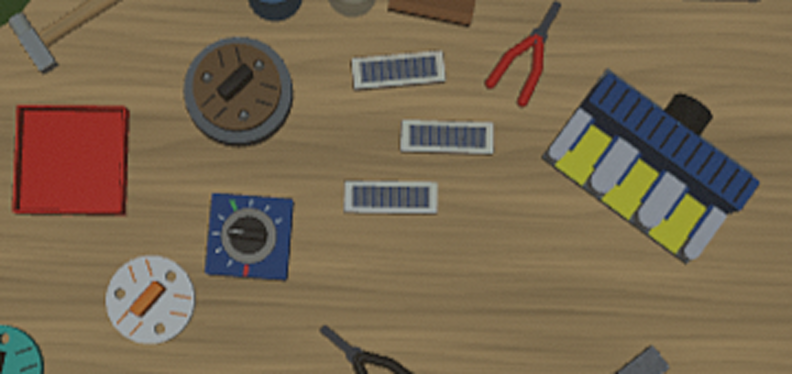

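The crop shows the red mark at (246,270), facing world −x, the dial pointer pointing left (+y, about 1.5 rad), the green mark at (235,205), and the three bays facing lower left. I'm moving toward the dial now.

Call:
servo_tool:
  commands: ".02 -.016 0 0 100;.02 -.016 0 0 100;.02 -.016 0 0 100;.02 -.016 0 0 100;.02 -.016 0 0 100;.02 -.016 0 0 100;.02 -.016 0 0 100;.02 -.016 0 0 100;.02 -.016 0 0 100;.02 -.016 0 0 100;.02 -.016 0 0 100;.02 -.016 0 0 100;.02 -.016 0 0 100;.02 -.016 0 0 100;.02 -.016 0 0 100;.02 -.016 0 0 100;.02 -.016 0 0 100;.02 -.016 0 0 100;.02 -.016 0 0 100;.02 -.016 0 0 100"

```text
time: 1.77
tool_pos: [481.3, -145.8, 231.1]
tcp_rot: [[0.938, 0.347, -0.001], [0.347, -0.938, 0.0], [-0.001, -0.0, -1.0]]
contact_force: [0.3, 0.3, -0.7]
opening: 85.2
finger_force: 0.0
```

```bash
python3 - <<'E'
from h import *
def c(u,v): return 160+u/2.2,145+v/2.2
def P(u,v,z): return px('top',*c(u,v),z)
def ang(a,b): d=b-a; return round(float(np.degrees(np.arctan2(d[1],d[0]))),1)
print('box edges: top(z36) L->R',ang(P(211,194,36),P(293,200,36)),'left T->B',ang(P(211,194,36),P(205,275,36)))
print('bar/pointer',ang(P(250,236,80),P(229,231,80)), 'box ctr',P(249,237,36))
# fresh holes, z18
H=[P(120,293,18),P(171,276,18),P(160,328,18)];print('fresh holes ctr',np.mean(H,0),[ang(np.mean(H,0),h) for h in H],'grip',ang(P(134,313,55),P(164,284,55)))
S=[P(207,77,66),P(278,74,66),P(243,114,66)];print('studs ctr',np.mean(S,0),[ang(np.mean(S,0),h) for h in S],'grip',ang(P(222,95,95),P(250,70,95)))
print('cass',[(P(*a,18).round(),ang(P(*b,18),P(*d,18))) for a,b,d in [((398,70),(354,74),(443,67)),((447,137),(402,136),(492,138)),((391,197),(346,196),(437,198))]])
print('intake mouth ends z0',P(545,156,0),P(686,263,0),ang(P(686,263,0),P(545,156,0)))
print('tray',P(71,160,30))
print(togo(446,169,230,0))
E
```

```text
box edges: top(z36) L->R -92.6 left T->B 178.1
bar/pointer 78.2 box ctr [444.88492291 171.30687817]
fresh holes ctr [357.88291715 303.99523791] [80.5, -39.8, -159.0] grip -43.8
studs ctr [644.09123074 185.05723492] [73.9, -65.7, -177.2] grip -45.6
cass [(array([688., -28.]), -83.6), (array([594., -98.]), -89.6), (array([508., -22.]), -89.6)]
intake mouth ends z0 [ 574.67640987 -239.36747816] [ 428.64374741 -438.28537664] 53.7
tray [544.73679588 419.61353498]
([array([  76.3, -307.5,    1.1]), ('roll rad', np.float64(-1.216))], 'tooly', np.float64(-69.7), 'p', array([ 481.3, -145.8,  231.1]), 'q7', np.float64(-64.9), 't', 1.7667)
```

Call:
servo_tool:
  commands: ".0076 -.0308 0 0 100;.0076 -.0308 0 0 100;.0076 -.0308 0 0 100;.0076 -.0308 0 0 100;.0076 -.0308 0 0 100;.0076 -.0308 0 0 100;.0076 -.0308 0 0 100;.0076 -.0308 0 0 100;.0076 -.0308 0 0 100;.0076 -.0308 0 0 100;0 0 0 -.112 100;0 0 0 -.112 100;0 0 0 -.112 100;0 0 0 -.112 100;0 0 0 -.112 100;0 0 0 -.112 100;0 0 0 -.112 100;0 0 0 -.112 100;0 0 0 -.112 100;0 0 0 0 100"

```text
time: 3.43
tool_pos: [445.1, 167.9, 231.0]
tcp_rot: [[0.204, 0.979, -0.001], [0.979, -0.204, -0.0], [-0.0, -0.001, -1.0]]
contact_force: [0.0, -1.1, 0.4]
opening: 85.3
finger_force: 0.0
```

```bash
python3 - <<'E'
from h import *
st=snap('wrist','w1');print(togo(446,169,65,-12));np.save('w1.npy',st,allow_pickle=True)
E
```

```text
([array([  1.3,   0.8, 166. ]), ('roll rad', np.float64(-0.001))], 'tooly', np.float64(-12.1), 'p', array([445.1, 167.9, 231. ]), 'q7', np.float64(-57.6), 't', 3.4833)
```

View pics/w1.png

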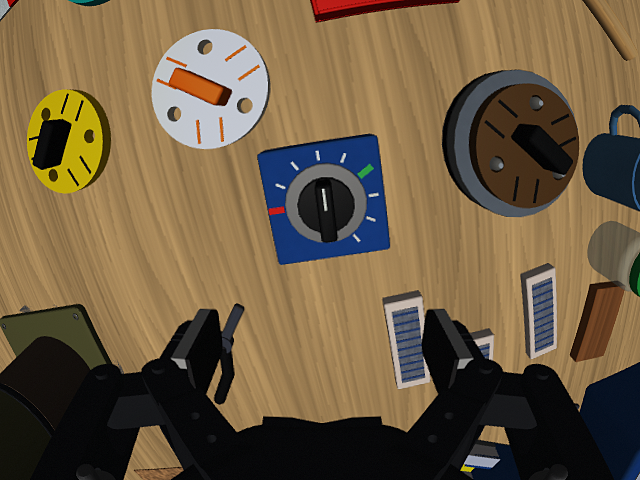

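The wrist view shows the dial pointer (324,187)-(326,212), red mark (276,211), green mark (366,171), fresh filter holes (205,47), (174,114), (244,100), and drum studs (537,102), (497,164), (558,174).

```bash
python3 - <<'E'
from h import *
st=np.load('w1.npy',allow_pickle=True).item()
P=lambda u,v,z:px('wrist',u,v,z,st)
def ang(a,b): d=b-a; return round(float(np.degrees(np.arctan2(d[1],d[0]))),1)
print('pointer',P(324.3,187,80),P(325.8,212,80),ang(P(325.8,212,80),P(324.3,187,80)))
C=[P(258,152,36),P(376,134,36),P(390,247,36),P(280,264,36)];b=np.mean(C,0);print('box',b,ang(b,P(276,211,36)),ang(b,P(366,171,36)), ang(C[0],C[1]),ang(C[3],C[2]))
for n,L,z in [('fresh',[(205,47),(174,114),(244,100)],18),('drum',[(537,102),(497,164),(559,174)],64)]:
    H=[P(*h,z) for h in L];c=np.mean(H,0);print(n,c,[ang(c,h) for h in H],[np.linalg.norm(h-c).round(1) for h in H])
print(togo(446,169,65,-12))
E
```

```text
pointer [451.25647981 195.29731686] [448.27564344 174.71603127] 81.8
box [448.88991402 173.91144909] 179.8 26.2 -3.1 -2.3
fresh [359.035105  306.4300594] [80.6, -157.1, -34.7] [np.float64(40.2), np.float64(43.0), np.float64(40.2)]
drum [648.11922204 195.94138516] [75.4, -164.9, -45.5] [np.float64(42.3), np.float64(41.7), np.float64(42.2)]
([array([  1.3,   0.8, 166. ]), ('roll rad', np.float64(-0.001))], 'tooly', np.float64(-12.1), 'p', array([445.1, 167.9, 231. ]), 'q7', np.float64(-57.6), 't', 3.4833)
```

Call:
servo_tool:
  commands: ".0056 .0018 .01 0 100;0 0 .02 -.068 100;0 0 .025 0 100;0 0 .025 0 100;0 0 .025 0 100;0 0 .025 0 100;0 0 .025 0 100;0 0 .02 0 100;0 0 0 0 60;0 0 0 0 0;0 0 0 0 0;0 0 0 0 0;0 0 0 0 0;0 0 0 0 0;0 0 0 0 0;0 0 0 0 0;0 0 0 0 0"

```text
time: 4.9
tool_pos: [449.7, 173.4, 57.5]
tcp_rot: [[0.141, 0.99, 0.003], [0.99, -0.141, 0.001], [0.002, 0.003, -1.0]]
contact_force: [0.0, -0.7, 6.0]
opening: 12.6
finger_force: 59.5
```

```bash
python3 - <<'E'
from h import *
s=get_state();print(togo(448,173,56,-8),s['opening'],s['finger_force'],s['contact_force'],s['ft_torque'])
E
```

```text
([array([-0.6, -1.7,  1.5]), ('roll rad', np.float64(-0.002))], 'tooly', np.float64(-8.1), 'p', array([449.7, 173.4,  57.5]), 'q7', np.float64(-66.1), 't', 4.9) 12.631414502888932 59.540221095085144 [ 0.01439865 -0.74513344  5.96057011] [-0.08351002 -0.11593014 -0.01041508]
```

Call:
servo_tool:
  commands: "0 0 0 -.1 0;0 0 0 -.1 0;0 0 0 -.1 0;0 0 0 -.1 0;0 0 0 -.1 0;0 0 0 -.1 0;0 0 0 -.1 0;0 0 0 -.1 0;0 0 0 -.1 0;0 0 0 -.1 0;0 0 0 -.1 0;0 0 0 -.1 0;0 0 0 -.1 0;0 0 0 -.1 0;0 0 0 -.1 0;0 0 0 -.1 0;0 0 0 -.06 0;0 0 0 0 0;0 0 0 0 0;0 0 0 0 0"

```text
time: 6.57
tool_pos: [448.2, 171.9, 57.5]
tcp_rot: [[-0.999, 0.052, 0.001], [0.052, 0.999, -0.002], [-0.001, -0.002, -1.0]]
contact_force: [-1.7, -3.0, 10.0]
opening: 12.7
finger_force: 60.3
```

```bash
python3 - <<'E'
from h import *
s=get_state();print(togo(448,173,56,87),s['opening'],s['finger_force'],s['contact_force'],s['ft_torque'])
E
```

```text
([array([0.2, 1.1, 1.5]), ('roll rad', np.float64(0.0))], 'tooly', np.float64(87.0), 'p', array([448.2, 171.9,  57.5]), 'q7', np.float64(-1.4), 't', 6.5667) 12.70681873230384 60.26379883289337 [-1.68542154 -3.00402506 10.00541034] [-0.50230924  0.4583236   0.03762196]
```

Call:
servo_tool:
  commands: "0 0 0 -.03 0;0 0 0 -.03 0;0 0 0 0 0;0 0 0 0 0"

```text
time: 6.9
tool_pos: [448.2, 171.8, 57.5]
tcp_rot: [[-1.0, -0.001, 0.0], [-0.001, 1.0, -0.002], [-0.0, -0.002, -1.0]]
contact_force: [-3.7, -1.8, 11.2]
opening: 13.0
finger_force: 71.1
```

```bash
python3 - <<'E'
from h import *
s=get_state();print(togo(448,173,56,87),s['opening'],s['finger_force'],s['contact_force'],s['ft_torque'])
E
```

```text
([array([0.2, 1.2, 1.5]), ('roll rad', np.float64(0.053))], 'tooly', np.float64(90.1), 'p', array([448.2, 171.8,  57.5]), 'q7', np.float64(1.3), 't', 6.9) 12.95376145705149 71.0568948998116 [-3.65924847 -1.77008045 11.17418821] [-0.3633846   0.69771661 -1.60259293]
```

Call:
servo_tool:
  commands: "0 0 0 .05 0;0 0 0 0 50;0 0 0 0 100;0 0 0 0 100;0 0 0 0 100;0 0 -.02 0 100;0 0 -.03 0 100;0 0 -.04 0 100;0 0 -.04 0 100;-.02 .0024 0 0 100;-.02 .0024 0 0 100;-.02 .0024 0 0 100;-.02 .0024 0 0 100;-.02 .0024 0 0 100;-.02 .0024 0 0 100;-.02 .0024 0 0 100;-.02 .0024 0 0 100;-.02 .0024 0 0 100;-.02 .0024 0 0 100;0 0 0 0 100"

```text
time: 8.57
tool_pos: [652.5, 188.5, 185.5]
tcp_rot: [[-0.999, 0.044, 0.002], [0.044, 0.999, 0.001], [-0.002, 0.001, -1.0]]
contact_force: [-0.3, 0.4, -0.0]
opening: 85.2
finger_force: 0.0
```

Call:
servo_tool:
  commands: "0 0 0 .12 100;0 0 0 .12 100;0 0 0 .12 100;0 0 0 .12 100;0 0 0 .12 100;0 0 0 .12 100;0 0 0 .124 100;0 0 0 0 100;0 0 0 0 100"

```text
time: 9.32
tool_pos: [648.5, 189.1, 186.1]
tcp_rot: [[-0.637, 0.771, -0.0], [0.771, 0.637, -0.001], [-0.0, -0.001, -1.0]]
contact_force: [-0.1, -0.3, -0.7]
opening: 85.2
finger_force: 0.0
```

```bash
python3 - <<'E'
from h import *
st=snap('wrist','w2');print(togo(648,196,67,44.5));np.save('w2.npy',st,allow_pickle=True)
E
```

```text
([array([  5.7,   4. , 119.1]), ('roll rad', np.float64(-0.087))], 'tooly', np.float64(39.5), 'p', array([648.6, 189.1, 186.1]), 'q7', np.float64(-4.8), 't', 9.3667)
```

View pics/w2.png

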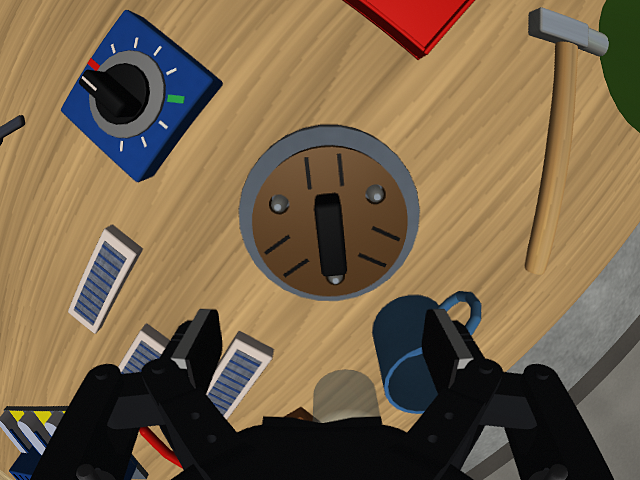

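The view confirms the dial pointer sits at red; the drum studs are at (279,204), (375,194), (336,279), and the black grip runs (327,197)-(333,275).

```bash
python3 - <<'E'
from h import *
st=np.load('w2.npy',allow_pickle=True).item()
P=lambda u,v,z:px('wrist',u,v,z,st)
def ang(a,b): d=b-a; return round(float(np.degrees(np.arctan2(d[1],d[0]))),1)
print('bar',P(327,195,95),P(334,277,95),ang(P(334,277,95),P(327,195,95)))
H=[P(*h,66) for h in [(279,203),(375,193),(336,279)]];c=np.mean(H,0);print(c,[ang(c,h) for h in H],[np.linalg.norm(h-c).round(1) for h in H])
print(togo(*c,67,44.5))
E
```

```text
bar [628.24520216 218.01141715] [668.85597255 176.92016158] 134.7
[649.29787107 197.00172586] [-165.7, 77.5, -43.9] [np.float64(41.3), np.float64(41.1), np.float64(43.2)]
([array([  5.7,   5.6, 119.1]), ('roll rad', np.float64(-0.087))], 'tooly', np.float64(39.5), 'p', array([648.6, 189.1, 186.1]), 'q7', np.float64(-4.8), 't', 9.3667)
```

Call:
servo_tool:
  commands: ".0057 .0056 0 -.087 100;0 0 .02 0 100;0 0 .025 0 100;0 0 .025 0 100;0 0 .025 0 100;0 0 .022 0 100;0 0 .002 0 100;0 0 0 0 60;0 0 0 0 0;0 0 0 0 0;0 0 0 0 0;0 0 0 0 0;0 0 0 0 0;0 0 0 0 0;0 0 0 0 0;0 0 0 0 0"

```text
time: 10.7
tool_pos: [650.6, 197.4, 68.6]
tcp_rot: [[-0.698, 0.716, 0.002], [0.716, 0.698, 0.001], [-0.001, 0.002, -1.0]]
contact_force: [-0.3, -0.2, 6.5]
opening: 17.1
finger_force: 60.5
```

Call:
servo_tool:
  commands: "0 0 -.004 0 0;0 0 -.006 0 0;0 0 -.008 0 0;0 0 -.008 0 0;0 0 -.008 0 0;0 0 -.01 0 0;0 0 -.01 0 0;0 0 -.01 0 0;0 0 -.016 0 0;0 0 0 0 0;0 0 0 0 0"

```text
time: 11.62
tool_pos: [650.5, 197.5, 148.6]
tcp_rot: [[-0.698, 0.716, 0.002], [0.716, 0.698, 0.001], [-0.001, 0.002, -1.0]]
contact_force: [0.2, 0.3, -3.0]
opening: 17.2
finger_force: 59.3
```

```bash
python3 - <<'E'
from h import *
s=get_state();print(togo(544,420,120,0),s['opening'],s['finger_force'],s['contact_force'])
E
```

```text
([array([233.7,  79. ,  28.6]), ('roll rad', np.float64(0.773))], 'tooly', np.float64(44.3), 'p', array([650.5, 197.5, 148.6]), 'q7', np.float64(-2.7), 't', 11.6167) 17.17099475094448 59.32311952114105 [ 0.23790218  0.28550537 -2.9702427 ]
```

Call:
servo_tool:
  commands: ".0233 .0081 0 0 0;.0233 .0081 0 0 0;.0233 .0081 0 0 0;.0233 .0081 0 0 0;.0233 .0081 0 0 0;.0233 .0081 0 0 0;.0233 .0081 0 0 0;.0233 .0081 0 0 0;.0233 .0081 0 0 0;.0233 .0081 0 0 0;0 0 0 0 0;0 0 0 0 0;0 0 0 0 0"

```text
time: 12.7
tool_pos: [545.1, 419.4, 146.3]
tcp_rot: [[-0.698, 0.716, -0.0], [0.716, 0.698, -0.002], [-0.001, -0.002, -1.0]]
contact_force: [0.8, -0.8, -1.9]
opening: 16.8
finger_force: 59.3
```

```bash
python3 - <<'E'
from h import *
im=cv2.imread('pics/top0.png').astype(int);m=((im[:,:,2]>110)&(im[:,:,1]<60)&(im[:,:,0]<60)).astype('u1');m[:,:150]=0;m[:,235:]=0;m[:180]=0;m[260:]=0
r=cv2.minAreaRect(np.argwhere(m)[:,::-1].astype('f4'));print(r);c=cv2.boxPoints(r);print([px('top',*p,30).round(1) for p in c],px('top',*r[0],30))
print(togo(546,421,34))
E
```

```text
((190.99998474121094, 217.0), (49.99999237060547, 47.99999237060547), 0.0)
[array([471.8, 494.1]), array([618.3, 503.2]), array([622.9, 352.1]), array([476. , 344.7])] [546.84698063 423.56298918]
([array([  0.6,   2. , 112.3])], 'tooly', np.float64(44.3), 'p', array([545.1, 419.4, 146.3]), 'q7', np.float64(-21.8), 't', 12.7)
```

Call:
servo_tool:
  commands: ".0004 .0032 0 0 0;0 0 .02 0 0;0 0 .02 0 0;0 0 .02 0 0;0 0 .02 0 0;0 0 .012 0 0;0 0 .01 0 0;0 0 .006 0 0;0 0 .004 0 0;0 0 0 0 0;0 0 0 0 0;0 0 0 0 0"

```text
time: 13.7
tool_pos: [547.6, 423.5, 36.3]
tcp_rot: [[-0.698, 0.716, 0.001], [0.716, 0.698, 0.001], [-0.0, 0.002, -1.0]]
contact_force: [0.9, 0.2, -2.7]
opening: 17.1
finger_force: 59.2
```

Call:
servo_tool:
  commands: "0 0 .002 0 0;0 0 .002 0 0;0 0 0 0 0;0 0 0 0 0"

```text
time: 14.03
tool_pos: [547.6, 423.5, 32.6]
tcp_rot: [[-0.698, 0.716, 0.001], [0.716, 0.698, 0.001], [-0.0, 0.002, -1.0]]
contact_force: [-0.6, -0.8, 5.7]
opening: 16.8
finger_force: 60.3
```

Call:
servo_tool:
  commands: "0 0 -.001 0 40;0 0 0 0 100;0 0 0 0 100;0 0 0 0 100;0 0 -.02 0 100;0 0 -.03 0 100;0 0 -.04 0 100;0 0 -.04 0 100;0 0 -.02 -.05 100;0 0 0 -.1 100;0 0 0 0 100;0 0 0 0 100"

```text
time: 15.03
tool_pos: [546.9, 422.4, 181.7]
tcp_rot: [[-0.796, 0.605, -0.001], [0.605, 0.796, -0.001], [0.0, -0.001, -1.0]]
contact_force: [0.3, -0.7, 0.9]
opening: 85.5
finger_force: 0.0
```

```bash
python3 - <<'E'
from h import *
print(togo(359,306,185,53))
E
```

```text
([array([  79.1, -206.4,   -3.1]), ('roll rad', np.float64(-0.004))], 'tooly', np.float64(52.7), 'p', array([546.9, 422.4, 181.7]), 'q7', np.float64(-13.2), 't', 15.0333)
```

Call:
servo_tool:
  commands: ".0079 -.0206 0 0 100;.0079 -.0206 0 0 100;.0079 -.0206 0 0 100;.0079 -.0206 0 0 100;.0079 -.0206 0 0 100;.0079 -.0206 0 0 100;.0079 -.0206 0 0 100;.0079 -.0206 0 0 100;.0079 -.0206 0 0 100;.0079 -.0206 0 0 100;0 0 0 0 100;0 0 0 0 100"

```text
time: 16.03
tool_pos: [358.7, 305.1, 181.6]
tcp_rot: [[-0.797, 0.604, -0.002], [0.604, 0.797, -0.002], [-0.0, -0.003, -1.0]]
contact_force: [0.7, 0.1, 0.3]
opening: 85.5
finger_force: 0.0
```

```bash
python3 - <<'E'
from h import *
st=snap('wrist','w3');np.save('w3.npy',st,allow_pickle=True)
E
```

```text
(no output)
```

View pics/w3.png

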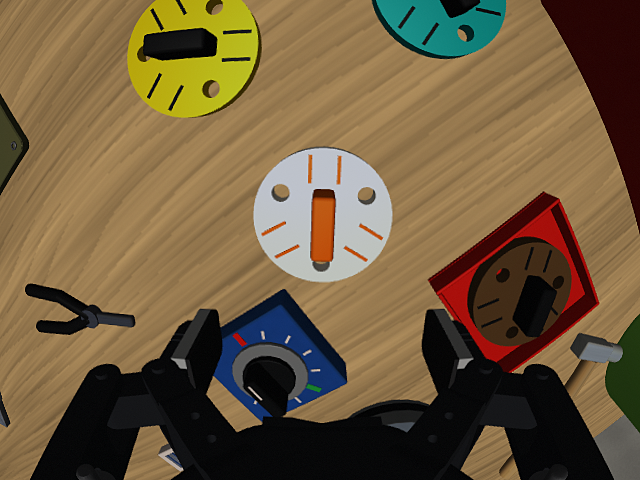

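The fresh filter is in view with holes (281,193), (366,195), (321,264) and its bar running (323,192)-(321,262); the brown filter lies flat in the tray. I'll check the dial angle too, with the pointer line at (249,386)-(262,402).

```bash
python3 - <<'E'
from h import *
st=np.load('w3.npy',allow_pickle=True).item()
P=lambda u,v,z:px('wrist',u,v,z,st)
def ang(a,b): d=b-a; return round(float(np.degrees(np.arctan2(d[1],d[0]))),1)
print('pointer',P(249,386,80),P(262,402,80),ang(P(262,402,80),P(249,386,80)))
print('bar',P(323,190,55),P(321,262,55),ang(P(321,262,55),P(323,190,55)))
H=[P(*h,18) for h in [(281,192.5),(366.5,194.5),(321.5,264.5)]];c=np.mean(H,0);print(c,[ang(c,h) for h in H],[np.linalg.norm(h-c).round(1) for h in H])
print(togo(*c,29,53))
im=cv2.imread('pics/w3.png')[300:430,190:370];cv2.imwrite('pics/w3c.png',cv2.resize(im,None,fx=4,fy=4,interpolation=cv2.INTER_CUBIC))
E
```

```text
pointer [426.30224168 174.38624215] [447.33686411 170.73592636] 170.2
bar [333.87582792 324.59859002] [378.51075932 288.9326428 ] 141.4
[359.13906063 305.59144037] [-159.4, 82.3, -38.8] [np.float64(41.9), np.float64(42.1), np.float64(43.0)]
([array([  0.2,  -0.7, 152.7]), ('roll rad', np.float64(-0.004))], 'tooly', np.float64(52.8), 'p', array([359.8, 306.2, 181.7]), 'q7', np.float64(-29.7), 't', 16.0833)
```

View pics/w3c.png

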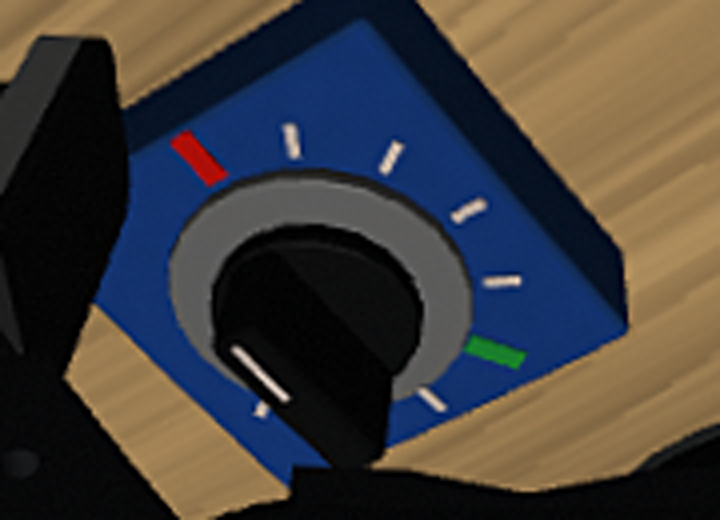

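Call:
servo_tool:
  commands: "0 -.0007 .02 .024 100;0 0 .025 0 100;0 0 .025 0 100;0 0 .025 0 100;0 0 .025 0 100;0 0 .02 0 100;0 0 .01 0 100;0 0 .003 0 100;0 0 0 0 60;0 0 0 0 0;0 0 0 0 0;0 0 0 0 0;0 0 0 0 0;0 0 0 0 0;0 0 0 0 0;0 0 0 0 0;0 0 0 0 0"

```text
time: 17.5
tool_pos: [359.7, 305.9, 30.0]
tcp_rot: [[-0.782, 0.623, 0.001], [0.623, 0.782, 0.001], [-0.0, 0.001, -1.0]]
contact_force: [0.5, -1.3, 5.0]
opening: 17.1
finger_force: 60.2
```

Call:
servo_tool:
  commands: "0 0 -.01 0 0;0 0 -.02 0 0;0 0 -.03 0 0;0 0 -.03 0 0;0 0 -.03 0 0;0 0 -.01 0 0;0 0 0 0 0;0 0 0 0 0"

```text
time: 18.17
tool_pos: [359.6, 305.3, 159.4]
tcp_rot: [[-0.782, 0.623, 0.001], [0.623, 0.782, 0.0], [-0.001, 0.001, -1.0]]
contact_force: [0.8, 0.5, -1.7]
opening: 17.2
finger_force: 59.2
```

```bash
python3 - <<'E'
from h import *
s=get_state();print(togo(649,197,160,44.7),s['opening'],s['finger_force'],s['contact_force'])
E
```

```text
([array([-293.8,   95.6,   -0.4]), ('roll rad', np.float64(0.118))], 'tooly', np.float64(51.5), 'p', array([359.6, 305.3, 159.4]), 'q7', np.float64(-34.0), 't', 18.1667) 17.170616834161674 59.2200243473053 [ 0.76951272  0.51084406 -1.69558123]
```

Call:
servo_tool:
  commands: "-.0284 -.0011 0 0 0;-.0284 -.0011 0 0 0;-.0284 -.0011 0 0 0;-.0284 -.0011 0 0 0;-.0284 -.0011 0 0 0;-.0284 -.0011 0 0 0;-.0284 -.0011 0 0 0;-.0284 -.0011 0 0 0;-.0284 -.0011 0 0 0;-.0284 -.0011 0 0 0;-.0284 -.0011 0 0 0;-.0284 -.0011 0 0 0;0 0 0 .06 0;0 0 0 .058 0;0 0 0 0 0;0 0 0 0 0;0 0 0 0 0"

```text
time: 19.58
tool_pos: [617.0, 83.6, 158.1]
tcp_rot: [[-0.706, 0.708, -0.002], [0.708, 0.706, -0.001], [0.001, -0.002, -1.0]]
contact_force: [-0.3, 0.2, -1.9]
opening: 16.7
finger_force: 59.1
```

```bash
python3 - <<'E'
from h import *
st=snap('wrist','w4');np.save('w4.npy',st,allow_pickle=True);print(togo(649,197,160,44.7))
E
```

```text
([array([ 57.9, 102.5,  -1.6]), ('roll rad', np.float64(0.003))], 'tooly', np.float64(44.9), 'p', array([617.2,  83.6, 158.5]), 'q7', np.float64(2.3), 't', 19.6333)
```

View pics/w4.png

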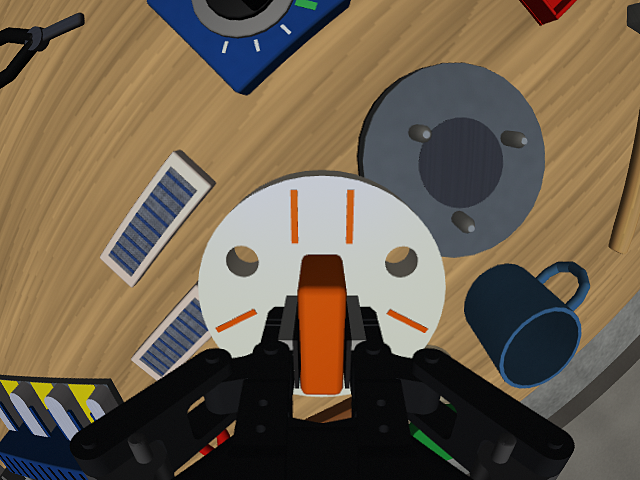

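The drum is bare: stud tips sit at about (426,134), (522,140), (469,226) and the held filter's holes at (242,261), (401,261). I'll compare them in the same frame to cancel calibration error, after locating the stud tips in a crop.

```bash
python3 - <<'E'
from h import *
im=cv2.imread('pics/w4.png')[100:300,215:555];cv2.imwrite('pics/w4c.png',cv2.resize(im,(782,460),interpolation=cv2.INTER_CUBIC))
E
```

```text
(no output)
```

View pics/w4c.png

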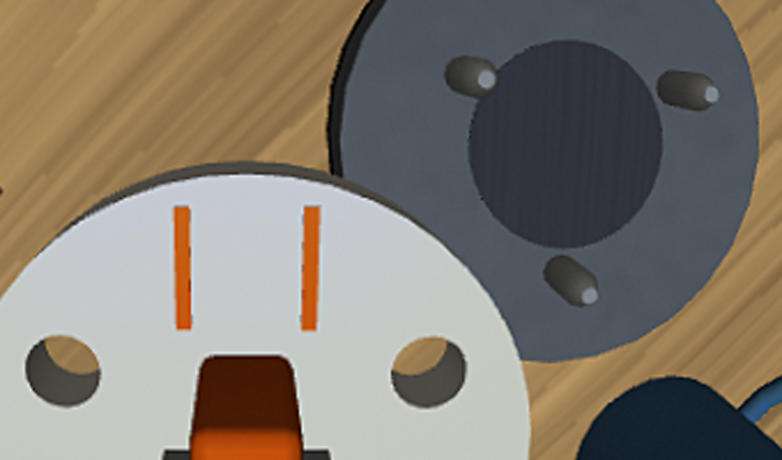

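In the crop the tips are at (487,79), (711,94), (589,296), and the held holes at (63,371), (429,372).

```bash
python3 - <<'E'
from h import *
st=np.load('w4.npy',allow_pickle=True).item();R=st['tcp_rot']
P=lambda u,v,z:px('wrist',215+u/2.3,100+v/2.3,z,st)
def ang(a,b): d=b-a; return round(float(np.degrees(np.arctan2(d[1],d[0]))),1)
H=[P(*h,67) for h in [(487,79),(711,94),(589,296)]];c=np.mean(H,0);print(c,[ang(c,h) for h in H],[np.linalg.norm(h-c).round(1) for h in H],'hub',P(565,144,40))
zt=st['tool_pos'][2]-30+18
a,b=P(63,371,zt),P(429,372,zt);print('holes',np.linalg.norm(a-b),ang(a,b));f=(a+b)/2-21*R[:2,0];print('filter',f,'tcp',st['tool_pos'])
d=c-f;print('move tool x,y',R[:2,:2].T@d)
E
```

```text
[650.74202106 195.50498594] [-164.6, 75.9, -44.4] [np.float64(41.9), np.float64(42.0), np.float64(42.2)] hub [649.51607646 194.80082089]
holes 72.71207316434672 44.8
filter [616.53887375  83.5342893 ] tcp [616.98367147  83.60229876 158.11901728]
move tool x,y [ 55.16137821 103.26901461]
```

Call:
servo_tool:
  commands: ".011 .0207 0 -.013 0;.011 .0207 0 0 0;.011 .0207 0 0 0;.011 .0206 0 0 0;.0112 .0206 0 0 0;0 0 0 0 0;0 0 0 0 0;0 0 0 0 0;0 0 0 0 0"

```text
time: 20.38
tool_pos: [651.1, 193.7, 158.9]
tcp_rot: [[-0.712, 0.702, -0.001], [0.702, 0.712, -0.002], [-0.001, -0.002, -1.0]]
contact_force: [-0.7, 0.3, -1.9]
opening: 16.9
finger_force: 59.3
```

```bash
python3 - <<'E'
from h import *
print(togo(651.2,195.6,70,45.6))
E
```

```text
([array([ 1.4,  1.6, 88.9]), ('roll rad', np.float64(-0.003))], 'tooly', np.float64(45.4), 'p', array([651.1, 193.7, 158.9]), 'q7', np.float64(-1.7), 't', 20.3833)
```

Call:
servo_tool:
  commands: ".0014 .0016 .01 0 0;0 0 .02 0 0;0 0 .02 0 0;0 0 .008 0 0;0 0 0 0 0;0 0 0 0 0;0 0 0 0 0"

```text
time: 20.97
tool_pos: [652.1, 198.1, 102.3]
tcp_rot: [[-0.713, 0.701, 0.002], [0.701, 0.713, 0.001], [-0.0, 0.002, -1.0]]
contact_force: [0.3, 0.7, -1.8]
opening: 17.3
finger_force: 59.3
```

```bash
python3 - <<'E'
from h import *
print(togo(651.2,195.6,70,45.6),get_state()['contact_force'])
E
```

```text
([array([-1.1, -2.4, 32.3]), ('roll rad', np.float64(-0.002))], 'tooly', np.float64(45.5), 'p', array([652.1, 198.1, 102.3]), 'q7', np.float64(-4.1), 't', 20.9667) [ 0.26627342  0.65733236 -1.80361589]
```

Call:
servo_tool:
  commands: "-.0011 -.0024 0 0 0;0 0 0 0 0;0 0 0 0 0;0 0 0 0 0"

```text
time: 21.3
tool_pos: [650.7, 195.2, 101.8]
tcp_rot: [[-0.713, 0.701, 0.001], [0.701, 0.713, 0.0], [-0.0, 0.001, -1.0]]
contact_force: [0.6, -0.3, -1.6]
opening: 16.8
finger_force: 59.3
```

```bash
python3 - <<'E'
from h import *
print(togo(651.2,195.6,70,45.6),get_state()['contact_force'])
snap('wrist','w5',(220,150,620,450),2)
E
```

```text
([array([-0.1,  0.6, 31.8]), ('roll rad', np.float64(-0.002))], 'tooly', np.float64(45.5), 'p', array([650.7, 195.2, 101.8]), 'q7', np.float64(-4.0), 't', 21.3) [ 0.63370532 -0.30084019 -1.59183145]
```

View pics/w5.png

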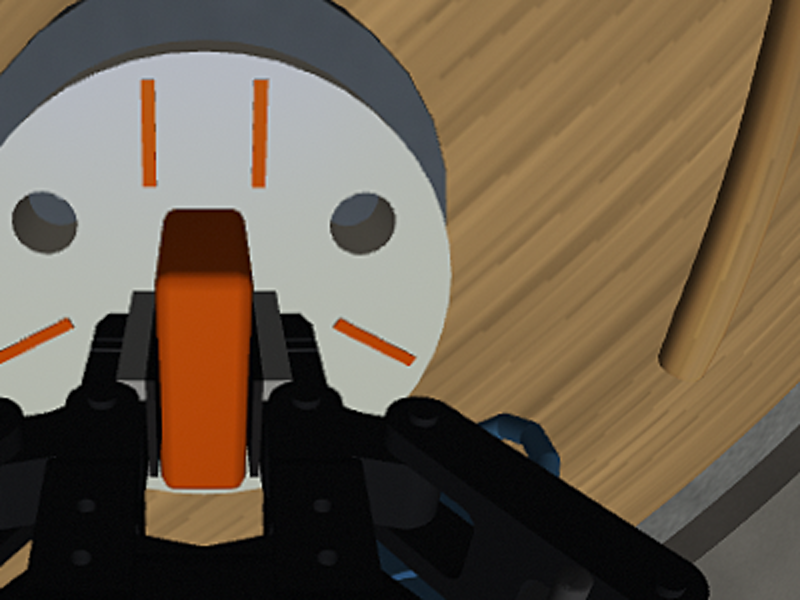

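Both holes sit over grey drum with the filter centred; descending with force monitoring.

Call:
servo_tool:
  commands: "0 .0005 .003 0 0;0 0 .003 0 0;0 0 .003 0 0;0 0 .003 0 0;0 0 0 0 0"

```text
time: 21.77
tool_pos: [650.2, 195.3, 88.2]
tcp_rot: [[-0.713, 0.701, -0.002], [0.701, 0.713, -0.001], [0.0, -0.002, -1.0]]
contact_force: [-0.3, 0.0, -2.7]
opening: 16.8
finger_force: 59.3
```

Call:
servo_tool:
  commands: "0 0 .003 0 0;0 0 .003 0 0;0 0 .003 0 0;0 0 .003 0 0;0 0 0 0 0"

```text
time: 22.18
tool_pos: [650.3, 195.3, 76.4]
tcp_rot: [[-0.713, 0.701, -0.001], [0.701, 0.713, -0.001], [0.0, -0.001, -1.0]]
contact_force: [0.3, -0.4, -2.2]
opening: 17.0
finger_force: 59.3
```

Call:
servo_tool:
  commands: "0 0 .002 0 0;0 0 .002 0 0;0 0 .002 0 0;0 0 0 0 0;0 0 0 0 0"

```text
time: 22.6
tool_pos: [650.7, 195.6, 71.1]
tcp_rot: [[-0.713, 0.701, -0.0], [0.701, 0.713, -0.0], [0.0, -0.0, -1.0]]
contact_force: [0.4, 0.4, -1.6]
opening: 16.8
finger_force: 59.3
```

Call:
servo_tool:
  commands: "0 0 .002 0 0;0 0 .001 0 0;0 0 0 0 0;0 0 0 0 0;0 0 0 0 40;0 0 0 0 100;0 0 0 0 100;0 0 0 0 100"

```text
time: 23.27
tool_pos: [650.8, 195.6, 68.2]
tcp_rot: [[-0.713, 0.701, 0.0], [0.701, 0.713, 0.0], [-0.0, 0.0, -1.0]]
contact_force: [-0.5, -0.6, -0.3]
opening: 64.6
finger_force: 0.0
```

```bash
python3 - <<'E'
from h import *
s=get_state();print(togo(448.2,171.9,180,87),s['contact_force'],s['q'].round())
E
```

```text
([array([ 127.9, -159. , -111.8]), ('roll rad', np.float64(-0.724))], 'tooly', np.float64(45.5), 'p', array([650.8, 195.6,  68.2]), 'q7', np.float64(-5.3), 't', 23.2667) [-0.47978194 -0.62427586 -0.27001653] [ -5.  58. -33.  85.  38.  48.  -5.]
```

Call:
servo_tool:
  commands: "0 0 0 0 100;0 0 0 0 100;0 0 -.02 0 100;0 0 -.03 0 100;0 0 -.03 0 100;0 0 -.03 0 100;.0128 -.0159 0 0 100;.0128 -.0159 0 0 100;.0128 -.0159 0 0 100;.0128 -.0159 0 0 100;.0128 -.0159 0 0 100;.0128 -.0159 0 0 100;.0128 -.0159 0 0 100;.0128 -.0159 0 0 100;.0128 -.0159 0 0 100;.0128 -.0159 0 0 100;0 0 0 0 100;0 0 0 0 100"

```text
time: 24.77
tool_pos: [447.5, 171.9, 178.5]
tcp_rot: [[-0.714, 0.7, 0.0], [0.7, 0.714, -0.0], [-0.0, -0.0, -1.0]]
contact_force: [1.0, -0.7, -0.3]
opening: 85.3
finger_force: 0.0
```

Call:
servo_tool:
  commands: "0 0 0 -.12 100;0 0 0 -.12 100;0 0 0 -.12 100;0 0 0 -.12 100;0 0 0 -.12 100;0 0 0 -.12 100;0 0 0 0 100;0 0 0 0 100;0 0 0 0 100"

```text
time: 25.52
tool_pos: [448.7, 172.0, 178.2]
tcp_rot: [[-0.998, 0.061, 0.0], [0.061, 0.998, 0.0], [-0.0, 0.0, -1.0]]
contact_force: [0.4, -0.2, -0.2]
opening: 85.5
finger_force: 0.0
```

```bash
python3 - <<'E'
from h import *
st=snap('wrist','w6');np.save('w6.npy',st,allow_pickle=True)
s=get_state();print(togo(448.2,171.9,57,88),s['contact_force'])
E
```

```text
([array([  0.4,  -0.2, 121.3]), ('roll rad', np.float64(-0.025))], 'tooly', np.float64(86.6), 'p', array([448.5, 172. , 178.3]), 'q7', np.float64(14.0), 't', 25.5667) [-0.51435796 -0.04563318  0.05961875]
```

View pics/w6.png

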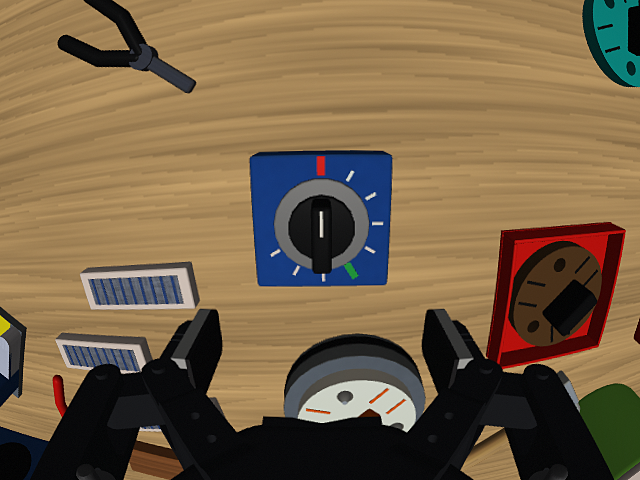

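The pointer is exactly on red and the fresh filter sits on the drum. Now gripping the dial and turning it to green.

Call:
servo_tool:
  commands: ".0003 0 .02 0 100;0 0 .025 0 100;0 0 .025 0 100;0 0 .025 0 100;0 0 .02 0 100;0 0 .006 0 100;0 0 0 0 60;0 0 0 0 0;0 0 0 0 0;0 0 0 0 0;0 0 0 0 0;0 0 0 0 0;0 0 0 0 0;0 0 0 0 0;0 0 0 0 0"

```text
time: 26.82
tool_pos: [448.2, 171.8, 58.2]
tcp_rot: [[-0.998, 0.057, 0.002], [0.057, 0.998, -0.0], [-0.002, -0.0, -1.0]]
contact_force: [-0.4, -0.4, 5.6]
opening: 13.1
finger_force: 58.5
```

Call:
servo_tool:
  commands: "0 0 0 .1 0;0 0 0 .1 0;0 0 0 .1 0;0 0 0 .1 0;0 0 0 .1 0;0 0 0 .1 0;0 0 0 .1 0;0 0 0 .1 0;0 0 0 .1 0;0 0 0 .1 0;0 0 0 .1 0;0 0 0 .1 0;0 0 0 .1 0;0 0 0 .1 0;0 0 0 .1 0;0 0 0 0 0;0 0 0 0 0"

```text
time: 28.23
tool_pos: [449.5, 173.0, 58.2]
tcp_rot: [[-0.017, 1.0, 0.004], [1.0, 0.017, 0.002], [0.002, 0.004, -1.0]]
contact_force: [2.5, 1.9, 5.8]
opening: 12.7
finger_force: 59.0
```

```bash
python3 - <<'E'
from h import *
s=get_state();print(togo(448.2,171.9,57,-61.7),s['contact_force'],s['ft_torque'],s['q'].round())
E
```

```text
([array([-1.1, -1.3,  1.2]), ('roll rad', np.float64(1.093))], 'tooly', np.float64(1.0), 'p', array([449.5, 173. ,  58.2]), 'q7', np.float64(-65.5), 't', 28.2333) [2.46518379 1.88027355 5.7692159 ] [ 0.13320995 -0.5854043  -0.05429983] [-18.  47. -13. 122.  40.  15. -65.]
```

Call:
servo_tool:
  commands: "0 0 0 .1 0;0 0 0 .1 0;0 0 0 .1 0;0 0 0 .1 0;0 0 0 .1 0;0 0 0 .1 0;0 0 0 .1 0;0 0 0 .1 0;0 0 0 .1 0;0 0 0 .1 0;0 0 0 .1 0;0 0 0 0 0;0 0 0 0 0;0 0 0 0 0;0 0 0 0 0;0 0 0 0 0"

```text
time: 29.57
tool_pos: [450.7, 172.4, 58.2]
tcp_rot: [[0.884, 0.467, 0.005], [0.467, -0.884, 0.002], [0.006, 0.001, -1.0]]
contact_force: [4.6, -1.5, 5.8]
opening: 13.0
finger_force: 59.1
```

```bash
python3 - <<'E'
from h import *
s=get_state();print(togo(448.2,171.9,57,-62.2),s['contact_force'],s['ft_torque'],s['q'].round())
E
```

```text
([array([-2.4, -0.7,  1.1]), ('roll rad', np.float64(0.001))], 'tooly', np.float64(-62.1), 'p', array([450.7, 172.4,  58.2]), 'q7', np.float64(-100.0), 't', 29.5667) [ 4.58538371 -1.51892236  5.75538602] [-0.18948899 -0.96280669 -0.04002122] [ -25.   47.   -3.  122.   11.   11. -100.]
```

Call:
servo_tool:
  commands: "0 0 0 0 40;0 0 0 0 100;0 0 0 0 100;0 0 0 0 100;0 0 -.02 0 100;0 0 -.03 0 100;0 0 -.04 0 100;0 0 -.04 0 100;0 0 -.04 0 100;0 0 0 0 100"

```text
time: 30.4
tool_pos: [450.9, 173.6, 233.6]
tcp_rot: [[0.884, 0.466, 0.011], [0.466, -0.885, 0.005], [0.012, 0.0, -1.0]]
contact_force: [0.6, 0.2, 0.7]
opening: 85.3
finger_force: 0.0
```

Call:
servo_tool:
  commands: "-.0098 .0238 0 0 100;-.0098 .0238 0 0 100;-.0098 .0238 0 0 100;-.0098 .0238 0 0 100;-.0098 .0238 0 0 100;-.0098 .0238 0 0 100;-.0098 .0238 0 0 100;-.0098 .0238 0 0 100;-.0098 .0238 0 0 100;-.0098 .0238 0 0 100;-.0098 .0238 0 0 100;-.0098 .0238 0 0 100;-.0098 .0238 0 0 100;-.0098 .0238 0 0 100;-.0098 .0238 0 0 100;-.0098 .0238 0 0 100;-.0098 .0238 0 0 100;-.0098 .0238 0 0 100;-.0098 .0238 0 0 100;-.0098 .0238 0 0 100"

```text
time: 32.07
tool_pos: [495.4, -341.3, 226.7]
tcp_rot: [[0.884, 0.467, -0.002], [0.467, -0.884, 0.001], [-0.001, -0.002, -1.0]]
contact_force: [-0.1, -0.0, 0.0]
opening: 85.5
finger_force: 0.0
```

Call:
servo_tool:
  commands: "0 0 0 -.12 100;0 0 0 -.12 100;0 0 0 -.12 100;0 0 0 -.12 100;0 0 0 -.12 100;0 0 0 -.12 100;0 0 0 -.12 100;0 0 0 -.12 100;0 0 0 -.12 100;0 0 0 0 100;0 0 0 0 100"

```text
time: 32.98
tool_pos: [495.6, -340.3, 226.7]
tcp_rot: [[0.009, 1.0, -0.001], [1.0, -0.009, 0.001], [0.001, -0.001, -1.0]]
contact_force: [0.2, -0.0, -0.1]
opening: 85.2
finger_force: 0.0
```

```bash
python3 - <<'E'
from h import *
st=snap('wrist','w7');np.save('w7.npy',st,allow_pickle=True);print(togo(508,18,200,0))
E
```

```text
([array([358.4,   9. ,  27.1]), ('roll rad', np.float64(-0.009))], 'tooly', np.float64(-0.5), 'p', array([ 495.8, -340.3,  226.9]), 'q7', np.float64(7.5), 't', 33.0333)
```

View pics/w7.png

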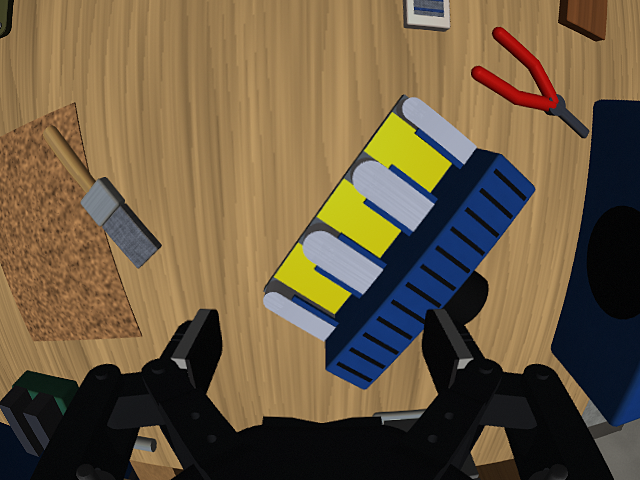

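The intake is seen well: the yellow floors run along the mouth line from (403,97) to (265,290), and the two inner wall tops lie at about (392,197) and (343,262). I'll fit their outlines numerically, and segment the cassettes with the top camera.

```bash
python3 - <<'E'
from h import *
st=np.load('w7.npy',allow_pickle=True).item()
im=cv2.imread('pics/w7.png');hsv=cv2.cvtColor(im,cv2.COLOR_BGR2HSV)
def comps(m,box,mn):
    z=np.zeros_like(m);z[box[1]:box[3],box[0]:box[2]]=m[box[1]:box[3],box[0]:box[2]]
    n,l,s,c=cv2.connectedComponentsWithStats(cv2.morphologyEx(z,cv2.MORPH_OPEN,np.ones((3,3))));return [np.max([cv2.findContours((l==i).astype('u1'),0,1)[0]],axis=None) if 0 else max(cv2.findContours((l==i).astype('u1'),0,cv2.CHAIN_APPROX_NONE)[0],key=len)[:,0] for i in range(1,n) if s[i,4]>mn]
def rect(pts):
    r=cv2.minAreaRect(np.array(pts,'f4'));b=cv2.boxPoints(r);e=b[1]-b[0],b[2]-b[1];L=max(e,key=np.linalg.norm)
    return np.round(r[0],1),np.round(r[1],1),round(float(np.degrees(np.arctan2(L[1],L[0])))%180,1),1
for nm,m,z,mn in [('wall',cv2.inRange(hsv,(0,0,130),(179,45,255)),40,500),('yel',cv2.inRange(hsv,(22,150,100),(35,255,255)),12,500)]:
    for c in comps(m,(255,85,490,345),mn):
        w=np.array([px('wrist',*p,z,st) for p in c]);print(nm,*rect(w)[:3])
        th=np.radians(-36.3);X=w@[np.cos(th),np.sin(th)];Y=w@[-np.sin(th),np.cos(th)]
        print('   X',X.min().round(1),X.max().round(1),'Y',Y.min().round(1),Y.max().round(1), 'Y sides mid-x', [ (np.round(Y[(X>X.min()+20)&(X<X.min()+28)].min(),1),np.round(Y[(X>X.min()+20)&(X<X.min()+28)].max(),1))])
        s=(X>X.min()+18)&(X<X.max()-15);Ym=np.median(Y)
        print('   side slopes deg',[round(float(np.degrees(np.arctan(np.polyfit(X[s&q],Y[s&q],1)[0]))),1) for q in (Y<Ym,Y>Ym)])
t=get_image('top');cv2.imwrite('pics/top1.png',t[:,:,::-1]);h=cv2.cvtColor(t,cv2.COLOR_RGB2HSV)
m=cv2.morphologyEx(cv2.inRange(h,(0,0,150),(179,50,255)),cv2.MORPH_CLOSE,np.ones((9,9)))
for c in comps(m,(305,150,420,260),150):
    w=np.array([px('top',*p,18) for p in c]);print('cass',*rect(w)[:3])
E
```

```text
wall [ 600.2 -263.3] [21.7 79.8] 144.9
   X 599.7 679.6 Y 131.7 154.5 Y sides mid-x [(np.float64(132.0), np.float64(152.5))]
   side slopes deg [1.4, 2.0]
wall [ 557.3 -324.3] [32.4 79.9] 145.1
   X 601.2 681.2 Y 52.3 85.4 Y sides mid-x [(np.float64(52.3), np.float64(84.4))]
   side slopes deg [0.8, 1.9]
wall [ 511.2 -389.3] [32.7 80. ] 144.8
   X 602.5 682.6 Y -27.5 5.9 Y sides mid-x [(np.float64(-27.2), np.float64(4.7))]
   side slopes deg [0.2, 0.8]
wall [ 468.4 -450.2] [21.9 79.3] 144.8
   X 604.3 683.8 Y -96.9 -74.1 Y sides mid-x [(np.float64(-96.7), np.float64(-75.3))]
   side slopes deg [0.8, 1.1]
yel [ 580.7 -291.3] [47.2 79.6] 145.3
   X 600.3 680.2 Y 84.5 132.2 Y sides mid-x [(np.float64(85.1), np.float64(132.2))]
   side slopes deg [9.9, -3.7]
yel [ 534.1 -357.2] [47.1 79.9] 144.2
   X 601.8 682.0 Y 4.6 51.6 Y sides mid-x [(np.float64(4.7), np.float64(48.4))]
   side slopes deg [2.6, -7.7]
yel [ 487.7 -422.9] [47.1 80.2] 143.9
   X 603.2 683.5 Y -75.8 -28.7 Y sides mid-x [(np.float64(-75.5), np.float64(-38.3))]
   side slopes deg [1.3, -7.6]
```

The fit matches the given sizes: intake yaw −35.2°, mouth origin (501.6, −333.7). Now I'll look at the cassettes.

Call:
servo_tool:
  commands: ".03 .0064 0 0 100;.03 .0064 0 0 100;.03 .0064 0 0 100;.03 .0064 0 0 100;.03 .0064 0 0 100;.03 .0064 0 0 100;.03 .0064 0 0 100;.03 .0064 0 0 100;.03 .0064 0 0 100;.03 .0064 0 0 100;0 0 0 0 100;0 0 0 0 100"

```text
time: 34.08
tool_pos: [562.2, -38.1, 227.5]
tcp_rot: [[0.003, 1.0, 0.001], [1.0, -0.003, 0.001], [0.001, 0.001, -1.0]]
contact_force: [0.7, -1.0, 0.1]
opening: 85.5
finger_force: 0.0
```

```bash
cat >> h.py <<'E'
def cassettes(name):
    "white frames on the bench, in the wrist camera, at z=18"
    st=snap('wrist',name);im=cv2.imread(f'pics/{name}.png');hsv=cv2.cvtColor(im,cv2.COLOR_BGR2HSV)
    m=cv2.inRange(hsv,(0,0,165),(179,55,255));m[300:]=m[300:]
    m=cv2.morphologyEx(m,cv2.MORPH_OPEN,np.ones((2,2)))
    for c in cv2.findContours(m,cv2.RETR_EXTERNAL,cv2.CHAIN_APPROX_NONE)[0]:
        if cv2.contourArea(c)<800: continue
        w=np.array([px('wrist',*p,18,st) for p in c[:,0]],'f4');r=cv2.minAreaRect(w);b=cv2.boxPoints(r);L=max((b[1]-b[0],b[2]-b[1]),key=np.linalg.norm)
        ok=abs(max(r[1])-130)<7 and abs(min(r[1])-44)<6
        print('px',c[:,0].mean(0).round(),'ctr',np.round(r[0],1),'size',np.round(sorted(r[1]),1),'axis',round(float(np.degrees(np.arctan2(L[1],L[0])))%180,1),'OK' if ok else '-')
    return st
E
python3 - <<'E'
from h import *
cassettes('w8');print(togo(508,18,200,0))
E
```

```text
px [358. 258.] ctr [598.3 -98.7] size [ 41.5 127. ] axis 90.1 OK
px [450. 193.] ctr [691.8 -28. ] size [ 41.8 127.8] axis 97.3 OK
px [270. 186.] ctr [510.8 -21.4] size [ 41.5 127.4] axis 90.9 OK
px [430.   7.] ctr [669.9 158.8] size [22.5 98.2] axis 7.4 -
([array([ 58.3, -54.2,  27.2]), ('roll rad', np.float64(-0.006))], 'tooly', np.float64(-0.3), 'p', array([561.8, -40.6, 227.3]), 'q7', np.float64(-23.0), 't', 34.1333)
```

Call:
servo_tool:
  commands: ".0148 -.013 .01 -.02 100;.0148 -.013 .03 0 100;.0147 -.0129 .03 0 100;.0147 -.0129 .03 0 100;0 0 .03 0 100;0 0 .03 0 100;0 0 .025 0 100;0 0 .02 0 100;0 0 .01 0 100;0 0 .003 0 100;0 0 .002 0 100;0 0 0 0 100;0 0 0 0 100"

```text
time: 35.22
tool_pos: [510.3, 17.0, 8.0]
tcp_rot: [[-0.013, 1.0, 0.001], [1.0, 0.013, -0.0], [-0.0, 0.001, -1.0]]
contact_force: [-0.1, 0.6, 0.3]
opening: 85.5
finger_force: 0.0
```

```bash
python3 - <<'E'
from h import *
print(togo(510.2,18.6,4,.9),get_state()['contact_force'])
E
```

```text
([array([ 1.6, -0. ,  4. ]), ('roll rad', np.float64(-0.003))], 'tooly', np.float64(0.7), 'p', array([510.3,  17. ,   8. ]), 'q7', np.float64(-44.3), 't', 35.2167) [-0.08312702  0.56914178  0.32879735]
```

Call:
servo_tool:
  commands: ".0016 0 .004 0 100;0 0 0 0 60;0 0 0 0 30;0 0 0 0 0;0 0 0 0 0;0 0 0 0 0;0 0 0 0 0;0 0 0 0 0;0 0 0 0 0;0 0 -.005 0 0;0 0 -.01 0 0;0 0 -.02 0 0;0 0 -.02 0 0;0 0 0 0 0"

```text
time: 36.38
tool_pos: [511.2, 19.3, 61.1]
tcp_rot: [[-0.013, 1.0, 0.004], [1.0, 0.013, 0.001], [0.001, 0.004, -1.0]]
contact_force: [-0.3, 0.3, -0.9]
opening: 42.3
finger_force: 61.1
```

```bash
python3 - <<'E'
from h import *
# bay0 pre-insert: home grip moved 90 mm out
x=np.array([.817,-.576]);g=np.array([435.1,-384.8])-90*x;print(g)
s=get_state();print(togo(*g,60,54.8),s['opening'],s['finger_force'],s['contact_force'],s['ft_torque'])
E
```

```text
[ 361.57 -332.96]
([array([-3.502e+02, -1.544e+02,  1.000e-01]), ('roll rad', np.float64(-0.943))], 'tooly', np.float64(0.8), 'p', array([511.2,  19.3,  61.1]), 'q7', np.float64(-41.8), 't', 36.3833) 42.28276260978996 61.137120723724365 [-0.33693441  0.29009453 -0.8726652 ] [ 0.0763784  -0.02066392  0.00230277]
```

```bash
python3 - <<'E'
from h import *
st=np.load('w7.npy',allow_pickle=True).item()
for p in [(160,245),(118,178),(83,205),(137,267),(47,130)]: print(p,px('wrist',*p,20,st).round())
E
```

```text
(160, 245) [ 321. -380.]
(118, 178) [ 280. -305.]
(83, 205) [ 227. -332.]
(137, 267) [ 287. -406.]
(47, 130) [ 184. -242.]
```

Call:
servo_tool:
  commands: "-.0233 -.0103 0 0 0;-.0233 -.0103 0 0 0;-.0233 -.0103 0 0 0;-.0233 -.0103 0 0 0;-.0233 -.0103 0 0 0;-.0233 -.0103 0 0 0;-.0233 -.0103 0 0 0;-.0233 -.0103 0 0 0;-.0233 -.0103 0 0 0;-.0233 -.0103 0 0 0;-.0233 -.0103 0 0 0;-.0233 -.0103 0 0 0;-.0233 -.0103 0 0 0;-.0233 -.0103 0 0 0;-.0233 -.0103 0 0 0;0 0 0 0 0"

```text
time: 37.72
tool_pos: [355.4, -338.6, 57.5]
tcp_rot: [[-0.004, 1.0, -0.004], [1.0, 0.004, -0.004], [-0.004, -0.004, -1.0]]
contact_force: [-0.4, 0.2, -1.7]
opening: 42.3
finger_force: 61.2
```

Call:
servo_tool:
  commands: "0 0 0 -.118 0;0 0 0 -.118 0;0 0 0 -.118 0;0 0 0 -.118 0;0 0 0 -.118 0;0 0 0 -.118 0;0 0 0 -.118 0;0 0 0 -.117 0;0 0 0 0 0;0 0 0 0 0"

```text
time: 38.55
tool_pos: [359.7, -332.2, 57.8]
tcp_rot: [[-0.815, 0.579, -0.001], [0.579, 0.815, 0.001], [0.001, 0.0, -1.0]]
contact_force: [-0.0, -0.4, -1.4]
opening: 42.5
finger_force: 61.2
```

```bash
python3 - <<'E'
from h import *
s=get_state();print(togo(361.6,-333,20,54.8),s['opening'],s['contact_force'])
E
```

```text
([array([-2.1,  0.5, 37.8]), ('roll rad', np.float64(-0.003))], 'tooly', np.float64(54.6), 'p', array([ 359.7, -332.2,   57.8]), 'q7', np.float64(31.5), 't', 38.55) 42.49945131250244 [-0.00754549 -0.41769772 -1.3636704 ]
```

Call:
servo_tool:
  commands: "-.001 .0005 .01 0 0;0 0 .015 0 0;0 0 .01 0 0;0 0 .003 0 0;0 0 0 0 0;0 0 0 0 0;0 0 0 0 0"

```text
time: 39.13
tool_pos: [361.5, -332.7, 20.8]
tcp_rot: [[-0.817, 0.577, 0.001], [0.577, 0.817, -0.001], [-0.001, -0.0, -1.0]]
contact_force: [0.4, 0.4, -1.2]
opening: 42.5
finger_force: 61.2
```

```bash
python3 - <<'E'
from h import *
s=get_state();print(togo(435.1,-384.8,19.5,54.8),s['opening'],s['contact_force'])
st=cassettes('w9')
M=camera_model('wrist')['mount']
im=cv2.imread('pics/w9.png');cv2.imwrite('pics/w9c.png',im[:, :])
E
```

```text
([array([-90.2,  -0.1,   1.4]), ('roll rad', np.float64(-0.0))], 'tooly', np.float64(54.8), 'p', array([ 361.5, -332.7,   20.8]), 'q7', np.float64(25.3), 't', 39.1333) 42.49852813720148 [ 0.40074507  0.36197892 -1.23392451]
px [323. 338.] ctr [ 382.3 -346.9] size [48.2 85.3] axis 145.4 -
```

View pics/w9.png

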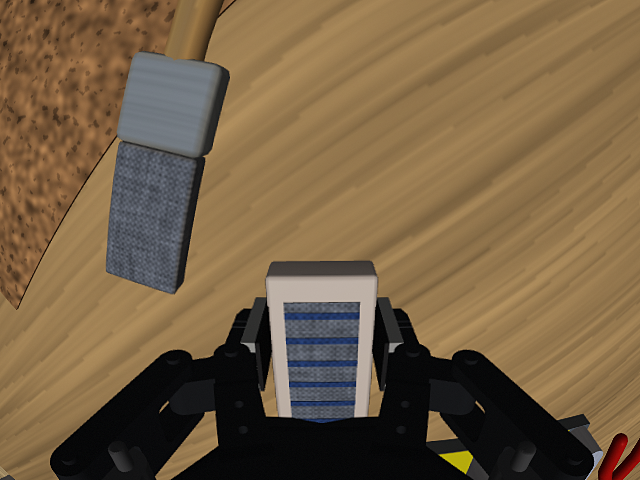

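The cassette is held straight, with its tail at (322,270) and the brush clear at left. Inserting.

Call:
servo_tool:
  commands: "-.01 0 .001 0 0;-.01 0 0 0 0;-.01 0 0 0 0;-.008 0 0 0 0;-.005 0 0 0 0;0 0 0 0 0"

```text
time: 39.68
tool_pos: [397.5, -358.2, 19.7]
tcp_rot: [[-0.817, 0.577, 0.002], [0.577, 0.817, -0.001], [-0.002, 0.0, -1.0]]
contact_force: [0.2, 0.0, -1.0]
opening: 42.4
finger_force: 61.2
```

```bash
python3 - <<'E'
from h import *
s=get_state();print(togo(435.1,-384.8,19.5,54.8),s['opening'],s['contact_force'],s['ft_torque'])
E
```

```text
([array([-46.1,  -0. ,   0.4]), ('roll rad', np.float64(-0.001))], 'tooly', np.float64(54.8), 'p', array([ 397.5, -358.2,   19.7]), 'q7', np.float64(34.1), 't', 39.6833) 42.36898219558814 [ 0.24573296  0.01467755 -0.99626257] [-0.0207862   0.03640907 -0.03542695]
```

Call:
servo_tool:
  commands: "-.01 0 0 0 0;-.01 0 0 0 0;-.01 0 0 0 0;-.008 0 0 0 0;-.004 0 0 0 0;0 0 0 0 0;0 0 0 0 0"

```text
time: 40.27
tool_pos: [430.1, -381.2, 19.2]
tcp_rot: [[-0.817, 0.576, -0.001], [0.576, 0.817, 0.0], [0.001, -0.0, -1.0]]
contact_force: [-0.4, -0.2, -1.7]
opening: 42.7
finger_force: 61.2
```

Call:
servo_tool:
  commands: "-.002 0 0 0 0;-.002 0 0 0 0;0 0 0 0 0;0 0 0 0 0"

```text
time: 40.6
tool_pos: [433.9, -383.8, 19.3]
tcp_rot: [[-0.818, 0.576, -0.0], [0.576, 0.818, -0.0], [-0.0, -0.0, -1.0]]
contact_force: [-0.5, -0.9, -1.4]
opening: 42.4
finger_force: 61.2
```

Call:
servo_tool:
  commands: "-.002 0 0 0 0;-.002 0 0 0 0;0 0 0 0 0;0 0 0 0 0"

```text
time: 40.93
tool_pos: [435.7, -385.2, 18.9]
tcp_rot: [[-0.818, 0.576, -0.003], [0.576, 0.818, 0.001], [0.003, -0.0, -1.0]]
contact_force: [-4.4, 2.9, 0.3]
opening: 42.3
finger_force: 61.3
```

Call:
servo_tool:
  commands: "-.001 0 .0015 0 0;0 0 .001 0 0;0 0 0 0 0;0 0 0 0 0"

```text
time: 41.27
tool_pos: [435.7, -385.2, 16.4]
tcp_rot: [[-0.818, 0.576, -0.004], [0.576, 0.818, 0.002], [0.005, -0.001, -1.0]]
contact_force: [-6.1, 5.3, 1.6]
opening: 42.4
finger_force: 61.6
```

Call:
servo_tool:
  commands: "0 0 0 0 68;0 0 0 0 68;0 0 0 0 68;0 0 0 0 68;0 0 -.01 0 68;0 0 -.03 0 68;0 0 -.04 0 80;0 0 -.04 0 100;0 0 -.04 0 100;0 0 0 0 100"

```text
time: 42.1
tool_pos: [443.1, -388.0, 185.5]
tcp_rot: [[-0.818, 0.576, 0.013], [0.576, 0.818, -0.007], [-0.015, 0.002, -1.0]]
contact_force: [1.1, 0.6, -0.7]
opening: 85.3
finger_force: 0.0
```

```bash
python3 - <<'E'
from h import *
s=get_state();print(togo(598.3,-58.7,190,.1),s['contact_force'])
E
```

```text
([array([ 62.7, 358.6,  -4.8]), ('roll rad', np.float64(0.956))], 'tooly', np.float64(54.8), 'p', array([ 443.1, -388. ,  185.5]), 'q7', np.float64(53.3), 't', 42.1) [ 1.07074331  0.59044031 -0.73669496]
```

Call:
servo_tool:
  commands: ".0052 .0299 0 0 100;.0052 .0299 0 0 100;.0052 .0299 0 0 100;.0052 .0299 0 0 100;.0052 .0299 0 0 100;.0052 .0299 0 0 100;.0052 .0299 0 0 100;.0052 .0299 0 0 100;.0052 .0299 0 0 100;.0052 .0299 0 0 100;.0052 .0299 0 0 100;.0052 .0299 0 0 100"

```text
time: 43.1
tool_pos: [594.4, -55.9, 177.7]
tcp_rot: [[-0.818, 0.576, 0.001], [0.576, 0.818, 0.0], [-0.001, 0.001, -1.0]]
contact_force: [0.5, -0.3, 0.7]
opening: 85.6
finger_force: 0.0
```

Call:
servo_tool:
  commands: "0 0 0 .12 100;0 0 0 .12 100;0 0 0 .12 100;0 0 0 .12 100;0 0 0 .12 100;0 0 0 .12 100;0 0 0 .12 100;0 0 -.02 .116 100;0 0 -.02 0 100;0 0 0 0 100;0 0 0 0 100"

```text
time: 44.02
tool_pos: [594.6, -57.0, 218.5]
tcp_rot: [[-0.002, 1.0, 0.003], [1.0, 0.002, 0.0], [0.0, 0.003, -1.0]]
contact_force: [0.8, -0.7, 0.1]
opening: 85.4
finger_force: 0.0
```

```bash
python3 - <<'E'
from h import *
cassettes('w10');print(togo(598.3,-58.7,5,.1))
E
```

```text
px [326. 243.] ctr [598.4 -98.6] size [ 41.8 127.6] axis 89.9 OK
px [423. 176.] ctr [691.7 -27.9] size [ 42.1 127.7] axis 97.2 OK
([array([ -1.4,   4.4, 212.4]), ('roll rad', np.float64(-0.0))], 'tooly', np.float64(0.1), 'p', array([593.7, -57.3, 217.4]), 'q7', np.float64(-22.6), 't', 44.0667)
```

Call:
servo_tool:
  commands: "-.0014 .0044 .03 0 75;0 0 .03 0 75;0 0 .03 0 75;0 0 .03 0 75;0 0 .03 0 75;0 0 .03 0 75;0 0 .02 0 75;0 0 .005 0 75;0 0 0 0 75;0 0 0 0 75"

```text
time: 44.9
tool_pos: [598.2, -58.7, 12.2]
tcp_rot: [[-0.001, 1.0, 0.0], [1.0, 0.001, 0.0], [0.0, 0.0, -1.0]]
contact_force: [-0.2, 0.5, -0.2]
opening: 64.3
finger_force: 0.0
```

```bash
python3 - <<'E'
from h import *
print(togo(598.3,-58.6,5,0),get_state()['contact_force'])
E
```

```text
([array([0.1, 0. , 7.2]), ('roll rad', np.float64(0.001))], 'tooly', np.float64(0.1), 'p', array([598.2, -58.7,  12.2]), 'q7', np.float64(-32.3), 't', 44.9) [-0.2109145   0.48205099 -0.2393184 ]
```

Call:
servo_tool:
  commands: "0 0 .007 0 75;0 0 0 0 30;0 0 0 0 0;0 0 0 0 0;0 0 0 0 0;0 0 0 0 0;0 0 0 0 0;0 0 0 0 0"

```text
time: 45.57
tool_pos: [598.6, -59.0, 5.9]
tcp_rot: [[-0.001, 1.0, 0.002], [1.0, 0.001, -0.0], [-0.0, 0.002, -1.0]]
contact_force: [0.0, -0.0, 7.3]
opening: 42.2
finger_force: 61.8
```

Call:
servo_tool:
  commands: "0 0 -.005 0 0;0 0 -.01 0 0;0 0 -.02 0 0;0 0 -.03 0 0;0 0 0 0 0"

```text
time: 45.98
tool_pos: [601.3, -58.5, 75.0]
tcp_rot: [[-0.001, 1.0, 0.008], [1.0, 0.001, 0.001], [0.001, 0.008, -1.0]]
contact_force: [0.5, 1.2, -0.4]
opening: 42.3
finger_force: 61.1
```

```bash
python3 - <<'E'
from h import *
x=np.array([.817,-.576]);g=np.array([481.2,-319.4])-90*x;print(g)
s=get_state();print(togo(*g,70,54.8),s['opening'],s['contact_force'])
E
```

```text
[ 407.67 -267.56]
([array([-208.9, -193.9,    3.2]), ('roll rad', np.float64(-0.956))], 'tooly', np.float64(0.0), 'p', array([601.3, -58.5,  75. ]), 'q7', np.float64(-29.6), 't', 45.9833) 42.34932385206859 [ 0.45431678  1.20712438 -0.3501098 ]
```

Call:
servo_tool:
  commands: "-.0209 -.0194 0 0 0;-.0209 -.0194 0 0 0;-.0209 -.0194 0 0 0;-.0209 -.0194 0 0 0;-.0209 -.0194 0 0 0;-.0209 -.0194 0 0 0;-.0209 -.0194 0 0 0;-.0209 -.0194 0 0 0;-.0209 -.0194 0 0 0;-.0209 -.0194 0 0 0;0 0 0 0 0"

```text
time: 46.9
tool_pos: [397.6, -273.8, 69.7]
tcp_rot: [[0.008, 1.0, -0.008], [1.0, -0.008, -0.004], [-0.004, -0.008, -1.0]]
contact_force: [-0.1, -0.5, -1.8]
opening: 42.5
finger_force: 61.2
```

Call:
servo_tool:
  commands: "0 0 0 -.12 0;0 0 0 -.12 0;0 0 0 -.12 0;0 0 0 -.12 0;0 0 0 -.12 0;0 0 0 -.12 0;0 0 0 -.12 0;0 0 0 -.116 0;0 0 .02 0 0;0 0 .015 0 0;0 0 0 0 0;0 0 0 0 0"

```text
time: 47.9
tool_pos: [403.9, -267.9, 34.7]
tcp_rot: [[-0.818, 0.576, -0.001], [0.576, 0.818, 0.0], [0.001, -0.001, -1.0]]
contact_force: [0.5, -0.4, 0.3]
opening: 42.6
finger_force: 61.3
```

```bash
python3 - <<'E'
from h import *
s=get_state();print(togo(407.7,-267.6,19.5,54.8),s['opening'],s['contact_force'])
E
```

```text
([array([-2.9,  2.4, 15.2]), ('roll rad', np.float64(0.001))], 'tooly', np.float64(54.8), 'p', array([ 403.9, -267.9,   34.7]), 'q7', np.float64(18.1), 't', 47.9) 42.55036566266175 [ 0.52601254 -0.40725465  0.33158256]
```

Call:
servo_tool:
  commands: "0 .0024 .01 0 0;0 0 .005 0 0;0 0 0 0 0;0 0 0 0 0;0 0 0 0 0"

```text
time: 48.32
tool_pos: [405.8, -266.4, 20.4]
tcp_rot: [[-0.817, 0.576, 0.001], [0.576, 0.817, -0.001], [-0.001, -0.0, -1.0]]
contact_force: [1.4, -0.6, -0.0]
opening: 42.5
finger_force: 61.3
```

```bash
python3 - <<'E'
from h import *
s=get_state();print(togo(481.2,-319.4,19.5,54.8),s['opening'],s['contact_force'])
E
```

```text
([array([-92.2,   0.1,   0.9]), ('roll rad', np.float64(0.0))], 'tooly', np.float64(54.8), 'p', array([ 405.8, -266.4,   20.4]), 'q7', np.float64(14.9), 't', 48.3167) 42.486584661288106 [ 1.37780444 -0.58494131 -0.011864  ]
```

Call:
servo_tool:
  commands: "-.01 0 .0005 0 0;-.01 0 0 0 0;-.01 0 0 0 0;-.01 0 0 0 0;-.005 0 0 0 0;0 0 0 0 0;0 0 0 0 0"

```text
time: 48.9
tool_pos: [442.1, -292.0, 19.5]
tcp_rot: [[-0.817, 0.576, -0.0], [0.576, 0.817, 0.0], [0.0, -0.0, -1.0]]
contact_force: [-0.1, -0.1, -1.2]
opening: 42.4
finger_force: 61.3
```

```bash
python3 - <<'E'
from h import *
s=get_state();print(togo(481.2,-319.4,19.5,54.8),s['opening'],s['contact_force'])
E
```

```text
([array([-47.8,   0.1,  -0. ]), ('roll rad', np.float64(0.0))], 'tooly', np.float64(54.8), 'p', array([ 442.1, -292. ,   19.5]), 'q7', np.float64(25.3), 't', 48.9) 42.35711181179053 [-0.14455552 -0.05874055 -1.18002178]
```

Call:
servo_tool:
  commands: "-.01 0 0 0 0;-.01 0 0 0 0;-.01 0 0 0 0;-.01 0 0 0 0;-.005 0 0 0 0;-.002 0 0 0 0;0 0 0 0 0;0 0 0 0 0"

```text
time: 49.57
tool_pos: [480.0, -318.6, 19.2]
tcp_rot: [[-0.818, 0.576, -0.001], [0.576, 0.818, 0.0], [0.001, -0.0, -1.0]]
contact_force: [-0.2, 0.2, -2.0]
opening: 42.7
finger_force: 61.3
```

Call:
servo_tool:
  commands: "-.002 0 0 0 0;-.001 0 .001 0 0;0 0 0 0 0;0 0 0 0 0"

```text
time: 49.9
tool_pos: [482.7, -320.4, 18.1]
tcp_rot: [[-0.818, 0.576, -0.001], [0.576, 0.818, 0.0], [0.001, -0.0, -1.0]]
contact_force: [-1.4, 1.4, -0.4]
opening: 42.3
finger_force: 61.3
```

Call:
servo_tool:
  commands: "-.002 0 .001 0 0;0 0 .001 0 0;0 0 0 0 0"

```text
time: 50.15
tool_pos: [482.7, -320.3, 17.4]
tcp_rot: [[-0.818, 0.575, -0.004], [0.575, 0.818, 0.001], [0.004, -0.002, -1.0]]
contact_force: [-8.3, 4.8, 14.5]
opening: 42.3
finger_force: 63.1
```

Call:
servo_tool:
  commands: "0 0 0 0 68;0 0 0 0 68;0 0 0 0 68;0 0 0 0 68;0 0 -.01 0 68;0 0 -.03 0 68;0 0 -.04 0 80;0 0 -.04 0 100;0 0 -.04 0 100;0 0 -.03 0 100;0 0 0 0 100;0 0 0 0 100"

```text
time: 51.15
tool_pos: [486.1, -322.4, 208.8]
tcp_rot: [[-0.817, 0.576, 0.004], [0.576, 0.817, -0.002], [-0.005, 0.0, -1.0]]
contact_force: [-0.6, 0.5, -0.4]
opening: 85.6
finger_force: 0.0
```

```bash
python3 - <<'E'
from h import *
s=get_state();print(togo(686.7,12,220,7.2),s['contact_force'])
E
```

```text
([array([ 28.6, 388.9, -11.2]), ('roll rad', np.float64(0.831))], 'tooly', np.float64(54.8), 'p', array([ 486.1, -322.4,  208.8]), 'q7', np.float64(47.6), 't', 51.15) [-0.57218659  0.51830487 -0.40825212]
```

Call:
servo_tool:
  commands: ".0022 .0299 0 0 100;.0022 .0299 0 0 100;.0022 .0299 0 0 100;.0022 .0299 0 0 100;.0022 .0299 0 0 100;.0022 .0299 0 0 100;.0022 .0299 0 0 100;.0022 .0299 0 0 100;.0022 .0299 0 0 100;.0022 .0299 0 0 100;.0022 .0299 0 0 100;.0022 .0299 0 0 100;.0022 .0299 0 0 100"

```text
time: 52.23
tool_pos: [685.0, 13.1, 204.3]
tcp_rot: [[-0.818, 0.576, -0.003], [0.576, 0.818, -0.001], [0.002, -0.003, -1.0]]
contact_force: [0.6, -0.3, -0.9]
opening: 85.1
finger_force: 0.0
```

Call:
servo_tool:
  commands: "0 0 0 .1187 100;0 0 0 .1187 100;0 0 0 .1187 100;0 0 0 .1187 100;0 0 0 .1187 100;0 0 0 .1187 100;0 0 0 .1187 100;0 0 0 0 100;0 0 0 0 100;0 0 0 0 100"

```text
time: 53.07
tool_pos: [684.9, 12.1, 205.3]
tcp_rot: [[-0.129, 0.992, -0.002], [0.992, 0.129, -0.0], [-0.0, -0.002, -1.0]]
contact_force: [0.3, 0.2, 0.3]
opening: 85.1
finger_force: 0.0
```

```bash
python3 - <<'E'
from h import *
cassettes('w11');a=np.radians(97.2);g=np.array([691.7,-27.9])+40*np.array([np.cos(a),np.sin(a)]);print(g,togo(*g,12,7.2))
E
```

```text
px [325. 247.] ctr [692.  -27.6] size [ 41.8 127.5] axis 97.1 OK
px [311.  24.] ctr [652.5 173.1] size [ 63.3 135.4] axis 6.7 -
[686.68667066  11.78458805] ([array([ -0.6,   1.8, 193.6]), ('roll rad', np.float64(0.003))], 'tooly', np.float64(7.4), 'p', array([685. ,  12.1, 205.6]), 'q7', np.float64(-19.1), 't', 53.1167)
```

Call:
servo_tool:
  commands: "-.0006 .0018 .03 0 70;0 0 .03 0 70;0 0 .03 0 70;0 0 .03 0 70;0 0 .03 0 70;0 0 .03 0 70;0 0 .013 0 70;0 0 0 0 70;0 0 0 0 70;0 0 0 0 70"

```text
time: 53.95
tool_pos: [688.9, 12.3, 15.3]
tcp_rot: [[-0.126, 0.992, 0.003], [0.992, 0.126, 0.001], [0.0, 0.004, -1.0]]
contact_force: [-0.5, 0.6, 0.4]
opening: 59.5
finger_force: 0.0
```

```bash
python3 - <<'E'
from h import *
print(togo(686.9,12,5,7.2),get_state()['contact_force'])
E
```

```text
([array([-0.1, -2.1, 10.3]), ('roll rad', np.float64(0.001))], 'tooly', np.float64(7.2), 'p', array([688.9,  12.3,  15.3]), 'q7', np.float64(-25.6), 't', 53.95) [-0.46125227  0.61110625  0.42190854]
```

Call:
servo_tool:
  commands: "0 -.002 .005 0 70;0 0 .005 0 70;0 0 0 0 30;0 0 0 0 0;0 0 0 0 0;0 0 0 0 0;0 0 0 0 0;0 0 0 0 0;0 0 0 0 0"

```text
time: 54.7
tool_pos: [685.7, 11.7, 3.9]
tcp_rot: [[-0.126, 0.992, 0.001], [0.992, 0.126, -0.0], [-0.0, 0.001, -1.0]]
contact_force: [0.5, 0.4, 4.5]
opening: 42.7
finger_force: 62.2
```

Call:
servo_tool:
  commands: "0 0 -.005 0 0;0 0 -.01 0 0;0 0 -.02 0 0;0 0 -.03 0 0;0 0 -.02 0 0;0 0 0 0 0;0 0 0 0 0"

```text
time: 55.28
tool_pos: [686.0, 11.7, 89.8]
tcp_rot: [[-0.126, 0.992, 0.002], [0.992, 0.126, 0.0], [-0.0, 0.002, -1.0]]
contact_force: [-0.2, -0.1, -1.6]
opening: 42.4
finger_force: 61.6
```

```bash
python3 - <<'E'
from h import *
x=np.array([.817,-.576]);g=np.array([527.3,-254.0])-92*x;print(g)
s=get_state();print(togo(*g,70,54.8),s['opening'],s['contact_force'])
E
```

```text
[ 452.136 -201.008]
([array([-181.6, -258.8,   19.2]), ('roll rad', np.float64(-0.831))], 'tooly', np.float64(7.2), 'p', array([686. ,  11.7,  89.8]), 'q7', np.float64(-23.4), 't', 55.2833) 42.41888484516596 [-0.24124794 -0.1035506  -1.58957474]
```

Call:
servo_tool:
  commands: "-.0165 -.0235 0 0 0;-.0165 -.0235 0 0 0;-.0165 -.0235 0 0 0;-.0165 -.0235 0 0 0;-.0165 -.0235 0 0 0;-.0165 -.0235 0 0 0;-.0165 -.0235 0 0 0;-.0165 -.0235 0 0 0;-.0165 -.0235 0 0 0;-.0165 -.0235 0 0 0;-.0165 -.0235 0 0 0;0 0 0 0 0"

```text
time: 56.28
tool_pos: [443.4, -206.4, 86.7]
tcp_rot: [[-0.118, 0.993, -0.012], [0.993, 0.118, -0.004], [-0.002, -0.012, -1.0]]
contact_force: [-1.5, -0.2, -1.3]
opening: 42.6
finger_force: 61.5
```

Call:
servo_tool:
  commands: "0 0 0 -.119 0;0 0 0 -.119 0;0 0 0 -.119 0;0 0 0 -.119 0;0 0 0 -.119 0;0 0 0 -.118 0;0 0 0 -.118 0;0 0 .025 0 0;0 0 .02 0 0;0 0 0 0 0;0 0 0 0 0"

```text
time: 57.2
tool_pos: [450.3, -200.5, 42.2]
tcp_rot: [[-0.818, 0.575, -0.004], [0.575, 0.818, 0.001], [0.004, -0.001, -1.0]]
contact_force: [-0.1, -0.1, -0.8]
opening: 42.5
finger_force: 61.5
```

```bash
python3 - <<'E'
from h import *
s=get_state();print(togo(452.1,-201,17.6,54.8),s['opening'],s['contact_force'])
E
```

```text
([array([-1.9,  0.7, 24.6]), ('roll rad', np.float64(0.001))], 'tooly', np.float64(54.9), 'p', array([ 450.3, -200.5,   42.2]), 'q7', np.float64(12.2), 't', 57.2) 42.51754620150148 [-0.09865004 -0.12025348 -0.81436926]
```

Call:
servo_tool:
  commands: "0 .0007 .015 0 0;0 0 .009 0 0;0 0 0 0 0;0 0 0 0 0;0 0 0 0 0"

```text
time: 57.62
tool_pos: [452.5, -200.4, 20.2]
tcp_rot: [[-0.817, 0.576, 0.001], [0.576, 0.817, -0.0], [-0.001, 0.0, -1.0]]
contact_force: [0.0, -0.0, -1.3]
opening: 42.8
finger_force: 61.6
```

```bash
python3 - <<'E'
from h import *
s=get_state();print(togo(527.3,-254,17.6,54.8),s['opening'],s['contact_force'])
E
```

```text
([array([-92. ,  -0.7,   2.7]), ('roll rad', np.float64(0.001))], 'tooly', np.float64(54.8), 'p', array([ 452.5, -200.4,   20.2]), 'q7', np.float64(8.1), 't', 57.6167) 42.816173874964896 [ 0.02046129 -0.0021405  -1.34583366]
```

Call:
servo_tool:
  commands: "0 -.0005 .0025 0 0;-.01 0 0 0 0;-.01 0 0 0 0;-.01 0 0 0 0;-.01 0 0 0 0;-.005 0 0 0 0;0 0 0 0 0;0 0 0 0 0"

```text
time: 58.28
tool_pos: [488.3, -226.9, 17.0]
tcp_rot: [[-0.817, 0.576, -0.0], [0.576, 0.817, -0.0], [-0.0, -0.0, -1.0]]
contact_force: [0.2, -0.8, -0.9]
opening: 42.4
finger_force: 61.5
```

```bash
python3 - <<'E'
from h import *
s=get_state();print(togo(527.3,-254,17.6,54.8),s['opening'],s['contact_force'])
E
```

```text
([array([-47.5,   0.3,  -0.6]), ('roll rad', np.float64(0.0))], 'tooly', np.float64(54.8), 'p', array([ 488.3, -226.9,   17. ]), 'q7', np.float64(18.1), 't', 58.2833) 42.41016777781212 [ 0.22188159 -0.78266937 -0.94196319]
```

Call:
servo_tool:
  commands: "-.01 0 -.0005 0 0;-.01 0 0 0 0;-.01 0 0 0 0;-.01 0 0 0 0;-.005 0 0 0 0;-.002 0 0 0 0;0 0 0 0 0;0 0 0 0 0"

```text
time: 58.95
tool_pos: [526.3, -253.7, 17.2]
tcp_rot: [[-0.818, 0.576, -0.001], [0.576, 0.818, -0.0], [0.001, -0.001, -1.0]]
contact_force: [0.2, -1.3, -1.1]
opening: 42.3
finger_force: 61.5
```

Call:
servo_tool:
  commands: "-.002 0 0 0 0;-.001 0 .001 0 0;0 0 0 0 0;0 0 0 0 0"

```text
time: 59.28
tool_pos: [527.9, -254.8, 16.0]
tcp_rot: [[-0.818, 0.576, -0.003], [0.576, 0.818, 0.001], [0.003, -0.001, -1.0]]
contact_force: [-5.0, 1.5, 0.8]
opening: 42.4
finger_force: 61.8
```

Call:
servo_tool:
  commands: "-.001 0 .0005 0 0;0 0 0 0 0;0 0 0 0 68;0 0 0 0 68;0 0 0 0 68;0 0 0 0 68;0 0 -.01 0 68;0 0 -.03 0 68;0 0 -.04 0 80;0 0 -.04 0 100;0 0 -.04 0 100;0 0 -.04 0 100;.005 -.025 0 0 100;.005 -.025 0 0 100;.005 -.025 0 0 100;.005 -.025 0 0 100;0 0 0 0 100;0 0 0 0 100"

```text
time: 60.78
tool_pos: [455.2, -327.8, 216.3]
tcp_rot: [[-0.816, 0.578, -0.0], [0.578, 0.816, -0.001], [-0.0, -0.001, -1.0]]
contact_force: [-0.4, 1.0, 0.8]
opening: 85.4
finger_force: 0.0
```

```bash
python3 - <<'E'
from h import *
st=snap('wrist','w12');np.save('w12.npy',st,allow_pickle=True)
a=cv2.imread('pics/w12.png')[0:400,100:640]
t=get_image('top')[:,:,::-1];cv2.imwrite('pics/top2.png',t)
b=cv2.resize(t[145:315,160:400],None,fx=1.5,fy=1.5,interpolation=cv2.INTER_CUBIC)
M=np.zeros((600,800,3),'u1');a=cv2.resize(a,None,fx=.85,fy=.85);M[:a.shape[0],:a.shape[1]]=a;M[345:345+255,:360]=b
c=cv2.resize(t[225:280,245:300],None,fx=5.5,fy=5.5,interpolation=cv2.INTER_CUBIC);M[:c.shape[0],480:480+c.shape[1]]=c
d=cv2.resize(t[155:215,235:300],None,fx=4.3,fy=4.3,interpolation=cv2.INTER_CUBIC);M[320:320+d.shape[0],480:480+d.shape[1]]=d
cv2.imwrite('pics/fin.png',M);print(st['tool_pos'],st['tcp_rot'])
E
```

```text
[ 455.18157354 -327.8031836   216.33124695] [[-8.15758228e-01  5.78393036e-01 -9.48813013e-05]
 [ 5.78392828e-01  8.15757772e-01 -9.96732757e-04]
 [-4.99103126e-04 -8.67971612e-04 -9.99999499e-01]]
```

View pics/fin.png

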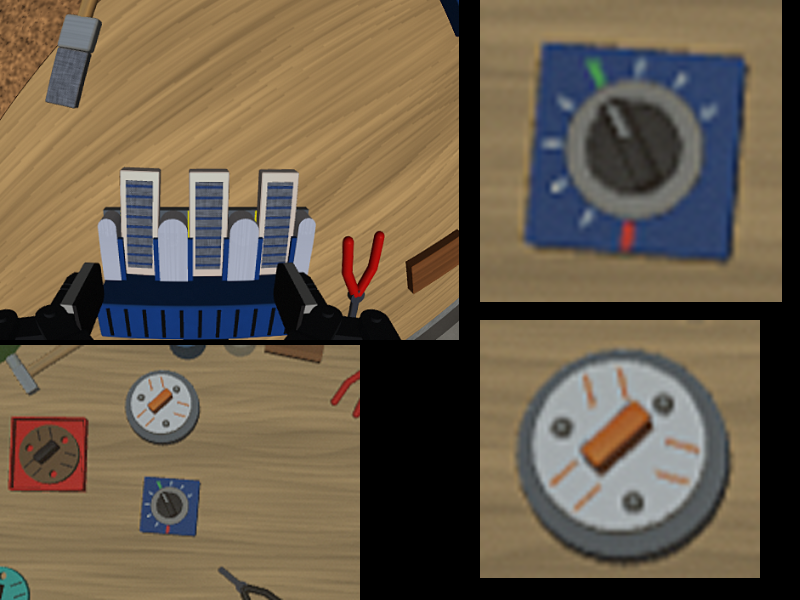

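The montage shows all three cassettes home with tails level (row ~170), the pointer on green, the fresh filter with all three studs through it, and the brown filter in the tray. Handing in.

```bash
python3 -c "
from rig import *
print(job_done())"
```

```text
the job is handed in; nothing more can be done
None
```

The dust extractor is serviced and I handed the job in at about 61 s of the 210 s allowed, though the hand-in returned no verdict. The dial went to red, the used filter into the tray and the fresh filter over all three studs. The dial was then turned to green and all three cassettes pushed home. The last pictures agree, and I touched none of the bystanders.

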